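# Refit the ice shaver's washed blade cassette and lock it with its pin

## Robot

A 7-joint arm with a two-finger parallel gripper is mounted at the origin on the work surface. World frame = base frame: x ahead of the robot, y to its left, z up, the work surface at z = 0. Lengths are in mm, angles in rad, forces in N, time in s.
With the tool pointing down it reaches from about 425 to 875 mm from the base axis. Payload 4.7 kg.
Tool frame: the origin (TCP) lies at the very end of the fingers, on their centre line; the grasp point (between the pads) lies 19 mm behind it; z points along the fingers, y is the line along which they close (so a half turn about z gives the same grasp; the last joint's range is limited). The gripper opens to 85 mm and grips with 20 to 120 N. Pads are 22 mm wide; open, the fingers measure 114 mm over their backs; the gripper's body (76 mm by 85 mm) begins 54 mm behind the grasp point. The pads swing forward as they close: fully open they stand 13 mm farther back than shut.
Start: joints at [-1.245, 0.321, -0.07, 1.45, 0.023, 1.371, -0.057], TCP at [199.429, 618.67, 231.349] pointing down, gripper open.
Joint ranges: [-2.86, 2.86], [-0.3, 2.09], [-1.38, 1.24], [0.06, 2.45], [-1.56, 4.7], [0.09, 2.05], [-2.69, 2.69]. Speed limits (rad/s): [2.57, 2.57, 3.14, 3.14, 3.14, 3.14, 3.14].

## Interface

Orientations are given as a unit quaternion [x, y, z, w].
In Python, from cell import ctrl, read_camera, camera_model gives the robot as it stands.
- The arm moves only by the shell command python3 -m handwheel 'ROWS' [FORCE]. ROWS is JSON, a list of rows, each a list of 3 entries, a list of its own where there are three numbers: the shift along the tool's x, y, z in m, then the turn, a rotation vector about the tool's x, y, z in degrees, then the closure, from -1 (fully open) to 1 (shut). A call has 1 to 8 rows; each row is the pose to reach, as a shift and turn from the pose commanded when the call began, along the tool's axes at that moment; what a row does not reach only later rows make up. A row lasts 1/12 s, in which the tool goes at most 41.7 mm and 7.16 degrees, less where a joint would pass 70% of its speed; a pose out of reach is approached as far as the arm can. A call with a gripper value outside its range is refused whole. The fingers move at their own pace and stop on an object; FORCE is the grip in N (left out, the last holds). Time passes only in rows, so rows that repeat a pose let the fingers close. It gives the time, the measured TCP pose, the force, the opening and the grip force at its end, in the units of the state.
- ctrl.state(): the state, without advancing time (a new reading comes with each control period).
- read_camera(name): name is "side" or "top" or "wrist"; returns the picture (480x640x3 uint8, red, green, blue); there is no depth.
- camera_model(name): a dict with "fx", "fy", "cx", "cy" (pixels), "pose" (4x4, takes a point from camera to world coordinates); the wrist camera has in their place "hand_eye" (4x4, takes a point from camera to tool coordinates, whose origin is the TCP and whose axes are the flange's). Camera axes: x right, y down, z forward; pixel columns grow to the right and rows downward; lengths in mm; the calibration is good to about 2 mm. A picture is of the moment at which its call begins: read the wrist's pose just before it. camera_model takes no time and is no camera call.
- ctrl.close_job(): hands the job in; it is judged then, once.
The state is a dict: "time": time; "joints": joint angles; "qvel": joint speeds; "tau": joint torques, N m; "position": TCP position; "orientation": TCP orientation; "ft_force": force on the tool from outside, world axes, zero at the start; "wrist_torque": the same for the moment, N m; "finger_gap": finger opening in mm; "grip_force": force on a finger pad.
Only numpy, scipy, OpenCV 4.12 (cv2) and the standard library are available. Lean on these libraries where they do the work, as an engineer would, in place of code of your own. Each camera call takes 0.05 s, during which the arm holds its last target. There are 200 camera calls.

## Task

Take the steel blade cassette with the green top strip out of the white drying rack, lower it (do not drop it) upright and fully home into the slot of the green blade head, and then lock it: push the red-handled pin through the cross bore of the head and the cassette until its handle is up against the cheek. The pin goes in from whichever side is not blocked by the syrup bottle. Leave the bottle, the spoon and the other two plates in the rack where they are.

Things in the scene. Friction and masses are not known exactly. Their poses are not given: they have to be found in the camera images.
- cassette: Blade cassette: loose steel plate, 80 wide (x) x 8 thick (y) x 105 high (z), 0.2 to 0.45 kg, green strip over the top 26 mm to grip, dark bottom edge. Stands upright in one of the rack's three slots. Origin: centre of its bottom edge. A window 21 (x) x 16 (z) goes through along y, centred 52.5 mm above the origin. Same either way round.
- holder: Blade head, fixed: green base 150 (x) x 90 (y) x 20 mm; on it two steel cheeks 108 (x) x 12 (y), top at z = 90, with flared green lips to z = 99. Between them the slot: 84 long (x), 11 wide (y), floor at z = 20, open on top. Four green ribs beside the cheeks at x = +-44 (y to +-42, z to 70). Origin: centre of the underside of the base. Yaw varies.
- holder_bore (a point): Middle of the blade head's cross bore: a 13 mm round hole through both cheeks along the holder's y axis, 72.5 mm above the counter, in the middle of the slot. The outer faces of the cheeks are at 17.5 mm either side of it. A cassette that is fully home has its window centred here.
- pin: Lock pin lying flat on the grey board at any yaw, 90 g: red square handle 64 x 20 x 20 mm (x = -64 to 0), black band near its end; steel shank, diameter 10, 60 long (x = 0 to +60, last 10 mm tapered). x points from handle to tip. Origin: on the underside, below the shoulder where handle meets shank; the pin's axis is 10 mm above it.
- pin_lock (a point): Point on the pin's axis, on the shank 17.5 mm from the shoulder: it lies at holder_bore when the pin is fully home from either side.
- rack: White plastic drying rack, fixed: block 110 (x) x 170 (y) x 40 mm high with three slots 85 (x) x 11 (y), at y = -60, 0 and +60, slot floor at z = 8. Origin: centre of the underside. It stands to the left or to the right of the blade head; the board is on the other side.
- board: Grey plastic board 200 x 200 x 8 mm, fixed, on which the pin lies. Origin: centre of the underside.
- bottle: Amber syrup bottle, upright, radius 33, 140 high, beside the blade head on its +y or -y side. Loose bystander. Origin: centre of its base.
- spoon: Steel spoon with a light wooden handle, 160 long, lying on the counter on the other side of the blade head from the bottle. Loose bystander, under 25 mm high. Origin: its middle, underside.
- guard: Blue plastic plate 70 x 8 x 95 mm upright in another slot of the rack. Loose bystander. Origin: centre of its bottom edge.
- scraper: Orange plastic plate 76 x 8 x 105 mm with a narrower top (40 wide, top 20 mm), upright in another slot of the rack. Loose bystander. Origin: centre of its bottom edge.
Things that resemble listed ones, but are neither listed nor needed, are in the scene too. What is meant by the cassette is not pink, and is the larger of those in its own colour.

How it is judged:
By the outcome, as a careful person would: the job done as asked, in the order asked, and still so for the second after the job is handed in, with the robot touching nothing.
It also fails if it takes over 72 s, if anything falls off the work surface, if the arm or the gripper's body presses on something with over 40 N, if the wrist force passes 120 N, or if a joint passes its speed limit or range.

## Working session

There is one attempt and no reset: what is moved stays moved. The work goes in short steps, Python scripts to look and compute and a shell command to move; the robot and the scene stay as the last step left them, time stands still between calls to the robot, and variables do not carry over. Pictures are saved under pics/ and viewed, at most 10 in all, crops included, and the job is handed in when it is done.

```bash
ls; mkdir -p pics
cat > h.py <<'E'
import numpy as np, cv2
from cell import ctrl, read_camera, camera_model
from scipy.spatial.transform import Rotation as R
def snap(n,f):
    s=ctrl.state(); im=read_camera(n); m=camera_model(n)
    if n=="wrist":
        T=np.eye(4);T[:3,:3]=R.from_quat(s["orientation"]).as_matrix();T[:3,3]=s["position"]
        P=T@np.array(m["hand_eye"])
    else: P=np.array(m["pose"])
    cv2.imwrite(f"pics/{f}.png",im[:,:,::-1]); np.savez(f"pics/{f}.npz",im=im,P=P,K=[m["fx"],m["fy"],m["cx"],m["cy"]])
def load(f):
    d=np.load(f"pics/{f}.npz"); return d["im"],d["P"],d["K"]
def ray(f,uv):
    _,P,K=load(f); d=P[:3,:3]@np.array([(uv[0]-K[2])/K[0],(uv[1]-K[3])/K[1],1]); return P[:3,3],d/np.linalg.norm(d)
def plane(f,uv,z):
    o,d=ray(f,uv); return o+d*(z-o[2])/d[2]
def tri(f1,a,f2,b):
    o1,d1=ray(f1,a);o2,d2=ray(f2,b)
    t=np.linalg.lstsq(np.c_[d1,-d2],o2-o1,rcond=None)[0]
    p,q=o1+t[0]*d1,o2+t[1]*d2; return (p+q)/2,np.linalg.norm(p-q)
def proj(f,X):
    _,P,K=load(f); c=P[:3,:3].T@(np.array(X)-P[:3,3]); return np.array([K[0]*c[0]/c[2]+K[2],K[1]*c[1]/c[2]+K[3]])
E
python3 - <<'E'
from h import *
for n in ("top","side"): snap(n,n+"1"); print(n,load(n+"1")[1].round(2).tolist(),load(n+"1")[2])
s=ctrl.state(); print(s); print(np.array(camera_model("wrist")["hand_eye"]).round(3).tolist())
E
```

```text
pics
top [[-0.0, -0.99, 0.14, 320.11], [-1.0, -0.0, -0.02, 17.58], [0.02, -0.14, -0.99, 1335.18], [0.0, 0.0, 0.0, 1.0]] [567.36957542 567.36957542 317.45801351 244.10478725]
side [[0.71, -0.35, 0.61, -216.82], [-0.71, -0.33, 0.62, -697.57], [-0.02, -0.87, -0.48, 631.74], [0.0, 0.0, 0.0, 1.0]] [514.34485501 514.34485501 323.60230241 232.98791493]
{'time': 0.1, 'joints': array([-1.24488062,  0.32177117, -0.07010644,  1.45156325,  0.02260373,
        1.37080395, -0.05690689]), 'qvel': array([-0.0005656 , -0.00055155, -0.00015724, -0.00312269,  0.00179695,
       -0.00137885,  0.00051272]), 'tau': array([-4.29000565e-04, -4.94877291e+01, -3.84168047e-01, -3.15211380e+01,
        1.30479698e-02,  7.43606564e-03, -7.52553774e-06]), 'position': array([199.29603466, 618.18018412, 230.3134186 ]), 'orientation': array([ 1.55255934e-01,  9.87873890e-01, -8.74408998e-04, -9.15769630e-05]), 'ft_force': array([ 1.14290279, -0.20489722,  0.22094111]), 'wrist_torque': array([0.02672104, 0.03364167, 0.00558883]), 'grip_force': 0.0, 'finger_gap': 85.47597755139579}
[[-0.0, -0.964, -0.267, 67.733], [1.0, -0.0, 0.0, -0.879], [-0.0, -0.267, 0.964, -143.062], [0.0, 0.0, 0.0, 1.0]]
```

View pics/top1.png

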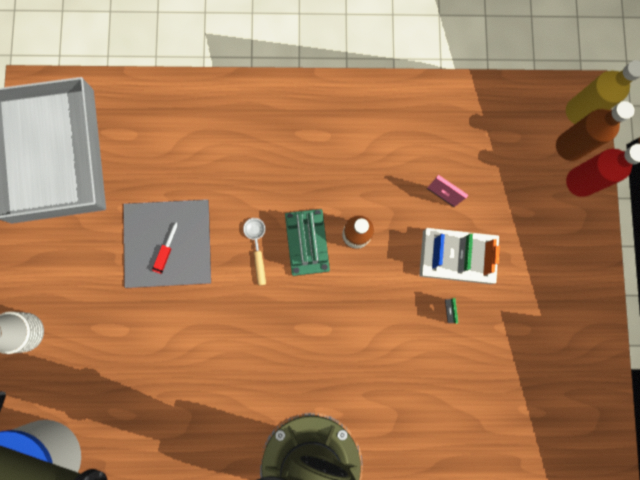

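View pics/side1.png

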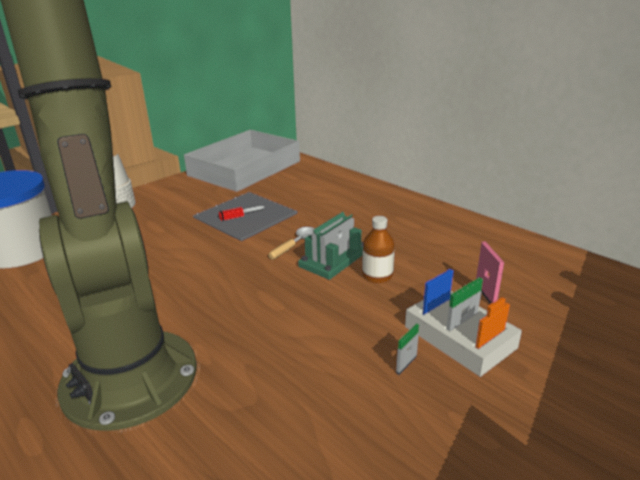

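Green-stripped candidates: the plate in the rack's middle slot (top 466,252; side 465,300), the small plate standing on the counter (top 452,310; side 407,348), and a pink one (top 448,190; side 490,270). The one in the rack fits because it is the larger green one and stands in the rack. The bottle (358,230) is on the holder's −y side and the spoon on its +y side, so the pin goes in from +y. Next I'll enlarge and measure.

```bash
cat >> h.py <<'E'
def blobs(f,lo,hi,amin=25,roi=None):
    im=load(f)[0]; hsv=cv2.cvtColor(im,cv2.COLOR_RGB2HSV); m=cv2.inRange(hsv,np.array(lo),np.array(hi))
    if roi: k=np.zeros_like(m); k[roi[1]:roi[3],roi[0]:roi[2]]=255; m&=k
    cs,_=cv2.findContours(m,cv2.RETR_EXTERNAL,cv2.CHAIN_APPROX_NONE)
    return [(cv2.contourArea(c),cv2.minAreaRect(c),c) for c in sorted(cs,key=cv2.contourArea,reverse=True) if cv2.contourArea(c)>=amin]
E
python3 - <<'E'
from h import *
t=load("top1")[0];s=load("side1")[0]
a=cv2.resize(t[160:340,400:520],(400,600),interpolation=cv2.INTER_CUBIC);b=cv2.resize(s[220:400,385:505],(400,600),interpolation=cv2.INTER_CUBIC)
cv2.imwrite("pics/crop.png",np.hstack([a,b])[:,:,::-1])
for nm,lo,hi,z in (("green",(55,90,40),(90,255,255),113),("red",(0,170,90),(6,255,255),28),("white",(0,0,170),(180,40,255),40),("board",(0,0,60),(180,40,125),8)):
    for f in ("top1",):
        for A,r,c in blobs(f,lo,hi)[:6]:
            bx=cv2.boxPoints(r); print(nm,f,A,np.round(r[0]),np.round(r[1]),round(r[2]),[plane(f,p,z)[:2].round(0).tolist() for p in bx])
E
```

```text
green top1 1972.5 [307. 242.] [61. 36.] 84 [[557.0, 58.0], [566.0, -21.0], [432.0, -36.0], [423.0, 42.0]]
green top1 171.5 [468. 252.] [ 6. 35.] 4 [[435.0, -330.0], [512.0, -339.0], [511.0, -353.0], [434.0, -344.0]]
green top1 59.5 [454. 310.] [23.  4.] 83 [[369.0, -300.0], [370.0, -307.0], [321.0, -312.0], [320.0, -304.0]]
red top1 1872.5 [598. 173.] [34. 66.] 60 [[668.0, -596.0], [750.0, -741.0], [677.0, -777.0], [596.0, -632.0]]
red top1 216.5 [161. 259.] [10. 27.] 22 [[441.0, 367.0], [499.0, 346.0], [491.0, 325.0], [433.0, 346.0]]
white top1 28470.0 [242.  44.] [ 89. 485.] 90 [[1094.0, 752.0], [1108.0, -429.0], [877.0, -419.0], [868.0, 735.0]]
white top1 7243.5 [ 38. 152.] [112.  69.] 84 [[842.0, 736.0], [860.0, 578.0], [592.0, 537.0], [576.0, 692.0]]
white top1 2352.5 [461. 256.] [74. 48.] 6 [[426.0, -252.0], [537.0, -267.0], [519.0, -439.0], [408.0, -422.0]]
white top1 1169.0 [ 21. 332.] [41. 42.] 90 [[345.0, 697.0], [345.0, 604.0], [254.0, 599.0], [255.0, 691.0]]
white top1 395.0 [629. 270.] [46. 10.] 86 [[490.0, -726.0], [492.0, -750.0], [386.0, -749.0], [384.0, -726.0]]
white top1 373.0 [626. 222.] [45. 10.] 86 [[605.0, -727.0], [606.0, -750.0], [500.0, -749.0], [498.0, -727.0]]
board top1 781.0 [40. 91.] [12. 82.] 82 [[879.0, 756.0], [908.0, 563.0], [878.0, 558.0], [849.0, 750.0]]
board top1 482.5 [ 40. 428.] [44. 27.] 29 [[86.0, 664.0], [137.0, 638.0], [90.0, 550.0], [39.0, 577.0]]
board top1 417.5 [ 52. 213.] [  6. 103.] 82 [[565.0, 728.0], [600.0, 494.0], [587.0, 491.0], [552.0, 725.0]]
board top1 197.0 [159. 245.] [ 8. 55.] 27 [[448.0, 392.0], [563.0, 339.0], [554.0, 321.0], [439.0, 374.0]]
board top1 163.0 [462. 254.] [35.  7.] 90 [[521.0, -349.0], [521.0, -366.0], [437.0, -363.0], [437.0, -346.0]]
board top1 68.5 [449. 310.] [22.  5.] 83 [[371.0, -314.0], [373.0, -325.0], [323.0, -330.0], [322.0, -318.0]]
```

View pics/crop.png

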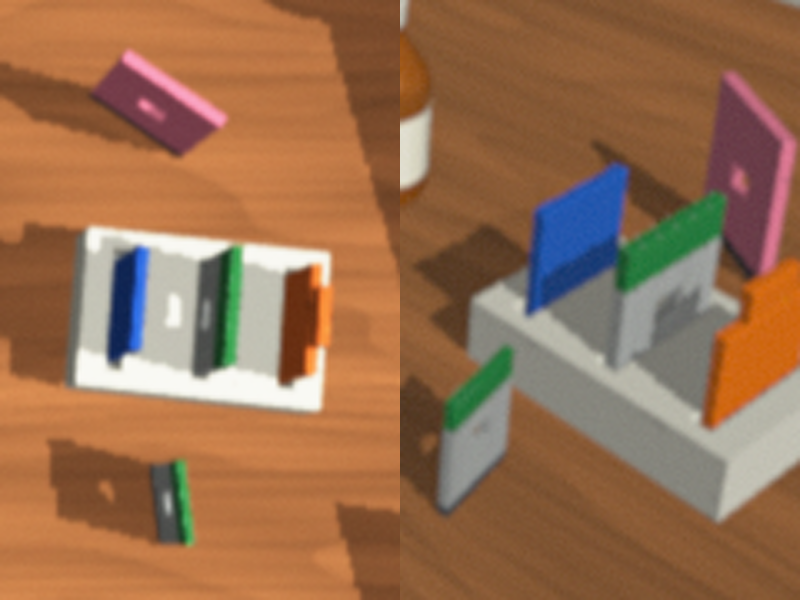

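The crop shows a large green-strip plate with a window in the rack's middle slot, between the blue and orange plates. The small green one stands outside the rack, so the middle plate is the cassette. Next I look closer with the wrist camera, pin first.

```bash
cat >> h.py <<'E'
def go(p,yaw=None):
    """tool shift [m] and turn [deg] to TCP p with tool x at world angle yaw (deg), tool pointing down"""
    s=ctrl.state(); M=R.from_quat(s["orientation"]); T=M.as_matrix()
    cur=np.degrees(np.arctan2(T[1,0],T[0,0])); yaw=cur if yaw is None else yaw
    a=np.radians(yaw); G=R.from_matrix(np.array([[np.cos(a),np.sin(a),0],[np.sin(a),-np.cos(a),0],[0,0,-1]]))
    d=M.inv().apply(np.array(p)-s["position"]); rv=np.degrees((M.inv()*G).as_rotvec())
    print("pos",s["position"].round(1),"yaw",round(cur,2),"t",round(s["time"],2),"shift",(d/1000).round(4).tolist(),"turn",rv.round(2).tolist(),"rows",round(max(np.linalg.norm(d)/41.7,np.linalg.norm(rv)/7.16),1))
E
python3 -c "
from h import *
go([450,345,240],162)"
```

```text
pos [199.3 618.2 230.3] yaw 162.14 t 0.1 shift [-0.3224, -0.1831, -0.0093] turn [-0.1, 0.01, 0.14] rows 8.9
```

```bash
python3 -m handwheel '[[[-0.29,-0.165,-0.008],[0,0,0],-1],[[-0.29,-0.165,-0.008],[0,0,0],-1],[[-0.29,-0.165,-0.008],[0,0,0],-1],[[-0.29,-0.165,-0.008],[0,0,0],-1],[[-0.29,-0.165,-0.008],[0,0,0],-1],[[-0.29,-0.165,-0.008],[0,0,0],-1],[[-0.29,-0.165,-0.008],[0,0,0],-1],[[-0.29,-0.165,-0.008],[0,0,0],-1]]' 40; python3 -m handwheel '[[[-0.033,-0.018,0],[0,0,0],-1],[[-0.033,-0.018,0],[0,0,0],-1],[[-0.033,-0.018,0],[0,0,0],-1],[[-0.033,-0.018,0],[0,0,0],-1]]'
python3 - <<'E'
from h import *
snap("wrist","wpin"); print(load("wpin")[2])
go([480,20,270],178)
E
```

```text
time: 0.77
position: [425.4, 371.0, 239.1]
orientation: [0.155, 0.988, -0.0, -0.0]
ft_force: [1.8, -0.6, 0.3]
finger_gap: 85.4
grip_force: 0.0
time: 1.1
position: [449.8, 346.1, 238.9]
orientation: [0.155, 0.988, 0.0, -0.001]
ft_force: [-0.7, 0.6, 0.0]
finger_gap: 85.3
grip_force: 0.0
[355.14616857 355.14616857 318.9762798  240.82582504]
pos [449.2 347.  238.9] yaw 162.26 t 1.15 shift [-0.129, -0.302, -0.0312] turn [0.01, -0.07, -15.74] rows 7.9
```

```bash
python3 -m handwheel '[[[-0.129,-0.302,-0.031],[0,0,-15.7],-1],[[-0.129,-0.302,-0.031],[0,0,-15.7],-1],[[-0.129,-0.302,-0.031],[0,0,-15.7],-1],[[-0.129,-0.302,-0.031],[0,0,-15.7],-1],[[-0.129,-0.302,-0.031],[0,0,-15.7],-1],[[-0.129,-0.302,-0.031],[0,0,-15.7],-1],[[-0.129,-0.302,-0.031],[0,0,-15.7],-1],[[-0.129,-0.302,-0.031],[0,0,-15.7],-1]]' ; python3 -m handwheel '[[[0,0,0],[0,0,0],-1],[[0,0,0],[0,0,0],-1],[[0,0,0],[0,0,0],-1]]'
python3 - <<'E'
from h import *
snap("wrist","whold")
go([450,-340,250],172)
E
```

```text
time: 1.82
position: [480.2, 18.4, 270.7]
orientation: [0.017, 1.0, 0.0, 0.0]
ft_force: [0.4, 0.0, 0.0]
finger_gap: 85.4
grip_force: 0.0
time: 2.07
position: [480.4, 20.8, 270.3]
orientation: [0.017, 1.0, 0.0, -0.0]
ft_force: [0.0, 0.9, -0.5]
finger_gap: 85.2
grip_force: 0.0
pos [480.3  21.3 270.1] yaw 178.07 t 2.12 shift [0.0181, -0.3622, 0.0199] turn [0.03, -0.03, 6.07] rows 8.7
```

View pics/whold.png

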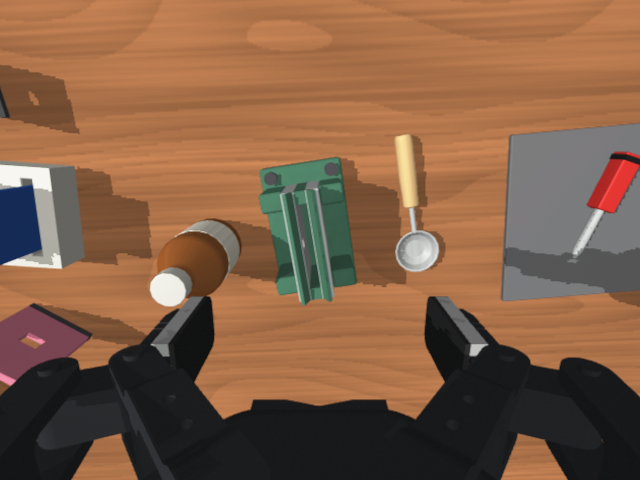

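The picture shows the blade head: base corners at (262,170), (340,157), (355,283) and (277,297), lips at x≈283–333, rows 182–302. The bottle is on the −y side at (200,260). On the +y side are the spoon (415,205) and the pin (610,190). Now on to the rack.

```bash
python3 -m handwheel '[[[0.018,-0.33,0.02],[0,0,6],0.1],[[0.018,-0.33,0.02],[0,0,6],0.1],[[0.018,-0.33,0.02],[0,0,6],0.1],[[0.018,-0.33,0.02],[0,0,6],0.1],[[0.018,-0.33,0.02],[0,0,6],0.1],[[0.018,-0.33,0.02],[0,0,6],0.1],[[0.018,-0.33,0.02],[0,0,6],0.1],[[0.018,-0.33,0.02],[0,0,6],0.1]]' ; python3 -m handwheel '[[[0,-0.032,0],[0,0,0],0.1],[[0,-0.032,0],[0,0,0],0.1],[[0,-0.032,0],[0,0,0],0.1],[[0,-0.032,0],[0,0,0],0.1]]'
python3 - <<'E'
from h import *
snap("wrist","wrack")
go([450,-340,250],172)
for A,r,c in blobs("wrack",(55,90,40),(90,255,255))[:3]: print(A,r,cv2.boxPoints(r).round(1).tolist(),[plane("wrack",p,113).round(1).tolist() for p in cv2.boxPoints(r)])
for A,r,c in blobs("top1",(55,90,40),(90,255,255),roi=(440,220,490,280))[:3]: print(A,cv2.boxPoints(r).round(1).tolist())
E
```

```text
time: 2.78
position: [451.1, -310.1, 250.1]
orientation: [0.069, 0.998, 0.0, 0.0]
ft_force: [1.1, -0.6, -0.4]
finger_gap: 38.2
grip_force: 0.0
time: 3.12
position: [447.0, -339.7, 249.6]
orientation: [0.069, 0.998, 0.001, -0.0]
ft_force: [0.3, 0.6, 0.0]
finger_gap: 38.9
grip_force: 0.0
pos [ 447.2 -339.3  249.8] yaw 172.09 t 3.17 shift [-0.0029, -0.0003, -0.0002] turn [0.08, -0.03, 0.09] rows 0.1
3978.5 ((615.5, 212.5), (125.0, 47.0), 90.0) [[592.0, 150.0], [639.0, 150.0], [639.0, 275.0], [592.0, 275.0]] [[414.1, -125.1, 113.0], [419.1, -89.5, 113.0], [523.4, -79.4, 113.0], [517.8, -118.5, 113.0]]
775.5 ((315.1605529785156, 256.9942932128906), (96.22435760498047, 9.458255767822266), 87.95458984375) [[308.70001220703125, 209.10000610351562], [318.20001220703125, 208.6999969482422], [321.6000061035156, 304.8999938964844], [312.20001220703125, 305.20001220703125]] [[429.3, -346.1, 113.0], [430.1, -338.6, 113.0], [513.4, -347.4, 113.0], [512.5, -355.5, 113.0]]
405.5 ((324.5000305175781, 98.99998474121094), (70.73906707763672, 7.095150470733643), 77.73522186279297) [[313.5, 65.19999694824219], [320.5, 63.70000076293945], [335.5, 132.8000030517578], [328.5, 134.3000030517578]] [[326.1, -327.4, 113.0], [325.9, -322.3, 113.0], [374.5, -317.6, 113.0], [374.8, -322.9, 113.0]]
171.5 [[463.6000061035156, 268.8999938964844], [466.29998779296875, 233.60000610351562], [472.5, 234.10000610351562], [469.79998779296875, 269.3999938964844]]
```

View pics/wrack.png

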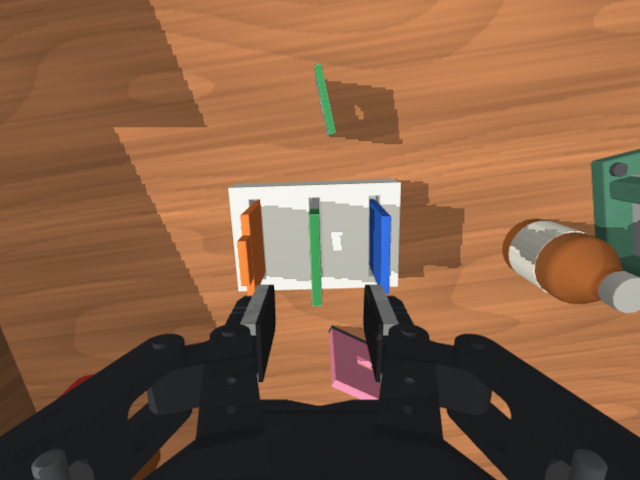

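The wrist view shows the cassette top strip as a narrow green bar at (315,257), with its far end at (317,305). Orange is to its left and blue to its right. The small decoy is at (325,99).

Run:
```python
from h import *
print(tri("wrack",(312.2,305.2),"top1",(472.5,234.1)),tri("wrack",(308.9,209.1),"top1",(469.8,269.4)))
# white rack edges for yaw
im=load("wrack")[0]; m=cv2.inRange(cv2.cvtColor(im,cv2.COLOR_RGB2HSV),(0,0,150),(180,45,255)); 
for uv in [(229,187),(400,182),(398,286),(239,290)]: print(plane("wrack",uv,40).round(1))
# sub-pixel strip centreline & yaw
hsv=cv2.cvtColor(im,cv2.COLOR_RGB2HSV); g=cv2.inRange(hsv,(55,90,40),(90,255,255)); pts=[]
for r in range(225,303,3):
    c=np.where(g[r,290:340])[0]+290; pts.append([plane("wrack",(e,r),113)[:2] for e in (c.min()-.5,c.max()+.5)])
pts=np.array(pts); print((np.linalg.norm(pts[:,1]-pts[:,0],axis=1)).round(1))
for k in (0,1):
    b,a=np.polyfit(pts[:,k,0],pts[:,k,1],1); print("yaw",np.degrees(np.arctan(b)),"y@473",a+b*473)
```

```text
(array([ 512.6010928 , -354.44701507,  110.76593245]), np.float64(2.8369501770585406)) (array([ 433.5291365 , -347.30508903,   98.0264464 ]), np.float64(3.2665039606275266))
[ 409.4 -424.8   40. ]
[ 428.  -256.9   40. ]
[ 537.8 -267.7   40. ]
[ 518.6 -436.8   40. ]
[7.3 7.3 7.3 7.3 8.1 8.2 7.4 7.4 7.4 7.4 7.4 7.5 7.5 7.5 8.3 7.5 7.5 7.6
 7.6 7.6 7.6 7.6 7.7 6.8 6.8 7.7]
yaw -6.12802506626405 y@473 -350.8728674749282
yaw -6.200765321242736 y@473 -343.3181973359109
```

```bash
python3 -c "
from h import *
go([473,-347.1,130],173.84)"
```

```text
pos [ 447.2 -339.3  249.8] yaw 172.09 t 3.17 shift [-0.0267, -0.0043, 0.1197] turn [0.08, -0.03, -1.75] rows 2.9
```

```bash
python3 -m handwheel '[[[-0.0267,-0.0043,0.05],[0,0,-1.75],0.1],[[-0.0267,-0.0043,0.05],[0,0,-1.75],0.1],[[-0.0267,-0.0043,0.12],[0,0,-1.75],0.1],[[-0.0267,-0.0043,0.12],[0,0,-1.75],0.1],[[-0.0267,-0.0043,0.12],[0,0,-1.75],0.1],[[-0.0267,-0.0043,0.12],[0,0,-1.75],0.1],[[-0.0267,-0.0043,0.12],[0,0,-1.75],0.1]]'
python3 - <<'E'
from h import *
snap("wrist","wr2"); go([473,-347.1,82],173.84)
g=cv2.inRange(cv2.cvtColor(load("wr2")[0],cv2.COLOR_RGB2HSV),(55,90,40),(90,255,255)); 
for r in range(180,400,15):
    c=np.where(g[r,250:390])[0]+250
    if len(c)>2: print(r,c.min(),c.max(),[plane("wr2",(e,r),113)[:2].round(1).tolist() for e in (c.min()-.5,c.max()+.5)])
E
```

```text
time: 3.75
position: [473.0, -349.6, 132.2]
orientation: [0.055, 0.998, -0.0, 0.001]
ft_force: [-0.2, 0.0, 0.2]
finger_gap: 38.5
grip_force: 0.0
pos [ 473.2 -350.3  132.8] yaw 173.67 t 3.8 shift [0.0007, 0.0032, 0.0508] turn [-0.05, 0.22, -0.17] rows 1.2
210 318 333 [[435.4, -347.0], [436.2, -339.7]]
225 317 333 [[442.4, -348.3], [443.3, -340.4]]
240 318 333 [[449.7, -348.6], [450.5, -341.1]]
255 318 332 [[457.1, -349.4], [457.9, -342.3]]
270 318 332 [[464.7, -350.3], [465.5, -343.1]]
285 318 333 [[472.5, -351.2], [473.3, -343.3]]
300 318 332 [[480.4, -352.0], [481.3, -344.6]]
315 318 332 [[488.6, -353.0], [489.4, -345.5]]
330 318 332 [[497.0, -353.9], [497.8, -346.3]]
345 318 332 [[505.6, -354.9], [506.4, -347.2]]
```

```bash
python3 -m handwheel '[[[0,0.003,0],[0,0,0],0.1],[[0,0.003,0.025],[0,0,0],0.1],[[0,0.003,0.051],[0,0,0],0.1],[[0,0.003,0.051],[0,0,0],0.1],[[0,0.003,0.051],[0,0,0],0.1],[[0,0.003,0.051],[0,0,0],0.1]]'; python3 -c "
from h import *
go([473,-347.3,82],173.8)"
```

```text
time: 4.3
position: [472.7, -347.8, 81.2]
orientation: [0.056, 0.998, -0.001, 0.001]
ft_force: [-0.1, 0.3, 0.5]
finger_gap: 38.5
grip_force: 0.0
pos [ 472.7 -347.8   81.2] yaw 173.59 t 4.3 shift [-0.0002, 0.0005, -0.0008] turn [-0.05, 0.14, -0.21] rows 0.0
```

```bash
python3 -m handwheel '[[[0,0.0005,0],[0,0,0],1],[[0,0.0005,0],[0,0,0],1],[[0,0.0005,0],[0,0,0],1],[[0,0.0005,0],[0,0,0],1],[[0,0.0005,0],[0,0,0],1],[[0,0.0005,0],[0,0,0],1]]' 60; python3 -m handwheel '[[[0,0,-0.01],[0,0,0],1],[[0,0,-0.03],[0,0,0],1],[[0,0,-0.05],[0,0,0],1],[[0,0,-0.07],[0,0,0],1],[[0,0,-0.1],[0,0,0],1],[[0,0,-0.14],[0,0,0],1],[[0,0,-0.18],[0,0,0],1],[[0,0,-0.18],[0,0,0],1]]';python3 - <<'E'
from h import *
snap("top","top2"); snap("side","side2"); go([480,20,262],174)
# holder slot from whold
E
```

```text
time: 4.8
position: [472.8, -347.1, 80.9]
orientation: [0.056, 0.998, -0.0, 0.001]
ft_force: [-0.8, 0.7, 6.9]
finger_gap: 7.0
grip_force: 59.7
time: 5.47
position: [474.2, -349.6, 267.7]
orientation: [0.056, 0.998, -0.003, 0.006]
ft_force: [1.0, -1.9, -1.6]
finger_gap: 7.2
grip_force: 59.0
pos [ 472.1 -347.3  261.1] yaw 173.57 t 5.57 shift [0.0333, 0.3659, -0.0013] turn [-0.04, 0.18, -0.43] rows 8.8
```

```bash
python3 -m handwheel '[[[0.03,0.3,0],[0,0.2,0],1],[[0.03,0.3,0],[0,0.2,0],1],[[0.03,0.3,0],[0,0.2,0],1],[[0.03,0.3,0],[0,0.2,0],1],[[0.03,0.3,0],[0,0.2,0],1],[[0.03,0.3,0],[0,0.2,0],1],[[0.03,0.3,0],[0,0.2,0],1],[[0.03,0.3,0],[0,0.2,0],1]]';python3 -m handwheel '[[[0,0,0],[0,0,0],1],[[0,0,0],[0,0,0],1],[[0,0,0],[0,0,0],1]]';python3 - <<'E'
from h import *
snap("wrist","wh2"); go([480,70,262],174)
im=load("whold")[0][140:320,240:380]; im2=load("wh2")[0]
cv2.imwrite("pics/hcrop.png",np.hstack([cv2.resize(im,(400,514),interpolation=cv2.INTER_CUBIC)[:480], cv2.resize(im2,(400,300)) if 0 else cv2.resize(im2[130:330,320:487],(400,480),interpolation=cv2.INTER_CUBIC)])[:,:,::-1])
E
```

```text
time: 6.23
position: [473.8, -36.4, 257.1]
orientation: [0.051, 0.999, 0.002, -0.004]
ft_force: [0.1, 1.9, -2.5]
finger_gap: 7.0
grip_force: 60.4
time: 6.48
position: [474.7, -46.5, 258.2]
orientation: [0.057, 0.998, -0.0, -0.003]
ft_force: [0.8, -0.7, -1.7]
finger_gap: 7.0
grip_force: 60.4
pos [474.9 -46.8 258.5] yaw 173.44 t 6.53 shift [0.0083, 0.1166, -0.0036] turn [-0.05, -0.29, -0.56] rows 2.8
```

View pics/hcrop.png

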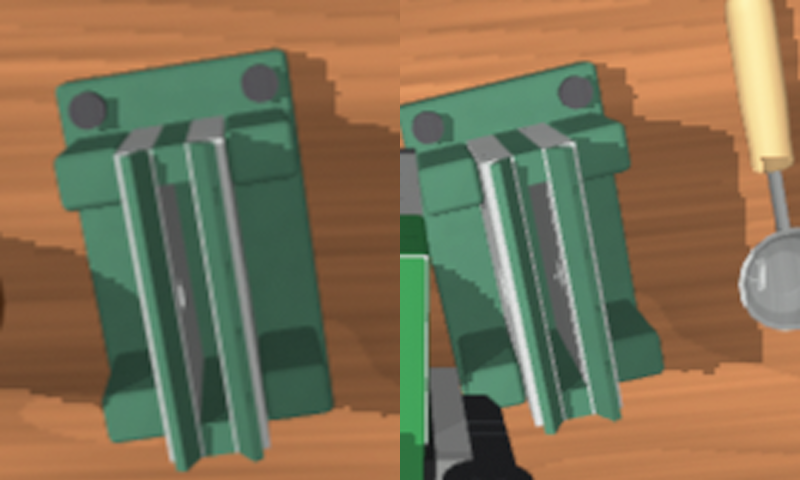

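The crop shows the two flared lips clearly in both views, with outer lip corners at crop (120,153), (222,138), (178,470), (264,460) on the left and (484,162), (577,143), (550,432), (620,418) on the right. I triangulate these.

Run:
```python
from h import *
A=np.array([(120,153),(222,138),(178,470),(264,460)])/2.857+[240,140]-.3
B=np.array([(84,162),(177,143),(150,432),(220,418)])/2.4+[320,130]-.3
P=[]
for a,b in zip(A,B):
    p,e=tri("whold",a,"wh2",b); P.append(p); print(a.round(1),b.round(1),p.round(1),round(e,1),plane("whold",a,99).round(1)[:2],plane("wh2",b,99).round(1)[:2])
for n,f in (("tri",None),("whold",A),("wh2",B)):
    Q=np.array(P) if f is None else np.array([plane(n,x,99) for x in f])
    c=Q.mean(0); d=(Q[2]+Q[3]-Q[0]-Q[1])/2; print(n,c.round(1),"len",np.linalg.norm(d[:2]).round(1),"yaw",np.degrees(np.arctan2(d[1],d[0])).round(2), "w",np.linalg.norm(Q[1]-Q[0]).round(1),np.linalg.norm(Q[3]-Q[2]).round(1))
# base corners check z=20 (visible top edges), whold
C=np.array([(58,88),(285,50),(331,408),(110,441)])/2.857+[240,140]-.3
Q=np.array([plane("whold",x,20) for x in C]); print(Q.round(1)[:,:2].tolist(),Q.mean(0).round(1))
```

```text
[281.7 193.3] [354.7 197.2] [456.6 -13.3  85.6] 0.2 [454.7 -11.9] [454.6 -14.5]
[317.4 188. ] [393.4 189.3] [452.1  19.8  94. ] 0.5 [451.2  19.9] [451.6  18.8]
[302.  304.2] [382.2 309.7] [560.4   1.3 103. ] 0.3 [562.5   1. ] [562.3   1.8]
[332.1 300.7] [411.4 303.9] [562.1  30.3  93.8] 0.2 [559.8  30.1] [559.4  29.1]
tri [507.8   9.5  94.1] len 107.7 yaw 6.68 w 34.5 30.5
whold [507.1   9.8  99. ] len 108.8 yaw 6.09 w 32.0 29.3
wh2 [507.    8.8  99. ] len 108.5 yaw 7.03 w 33.4 27.4
[[439.7, -42.5], [428.7, 44.3], [574.4, 60.5], [585.9, -32.3]] [507.2   7.5  20. ]
```

```bash
python3 -m handwheel '[[[-0.012,0.12,0],[0,-0.3,-0.5],1],[[-0.012,0.12,0],[0,-0.3,-0.5],1],[[-0.012,0.12,0],[0,-0.3,-0.5],1],[[-0.012,0.12,0],[0,-0.3,-0.5],1],[[-0.012,0.12,0],[0,-0.3,-0.5],1],[[-0.012,0.12,0],[0,-0.3,-0.5],1],[[-0.012,0.12,0],[0,-0.3,-0.5],1]]';python3 - <<'E'
from h import *
snap("wrist","wh3"); go([507.2,9.2,200],186.7)
im2=load("wh3")[0]
cv2.imwrite("pics/h3.png",cv2.resize(im2[130:430,140:540],(800,600),interpolation=cv2.INTER_CUBIC)[:,:,::-1])
E
```

```text
time: 7.12
position: [500.9, 70.3, 259.1]
orientation: [0.053, 0.999, -0.0, 0.001]
ft_force: [-0.7, -0.4, -1.2]
finger_gap: 7.4
grip_force: 60.5
pos [500.9  70.5 259.2] yaw 173.87 t 7.17 shift [-0.0127, -0.0602, 0.0593] turn [-0.02, 0.09, -12.83] rows 2.0
```

View pics/h3.png

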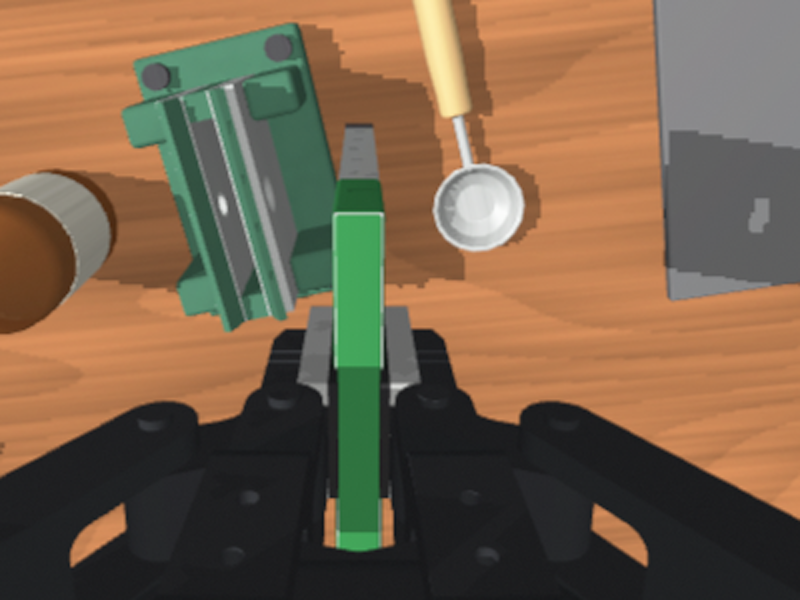

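The cassette is held upright: its near top edge is at crop row 213 (columns 335–384), bottom near edge at row 125 (345–373), far top end at row ~548. The head is at (215,200). Now the cassette pose in the tool frame and a third slot estimate.

Run:
```python
from h import *
m=camera_model("wrist"); H=np.array(m["hand_eye"]); K=load("wh3")[2]
def tl(c,z):
    u=np.array(c)/2+[140,130]-.25; d=H[:3,:3]@np.array([(u[0]-K[2])/K[0],(u[1]-K[3])/K[1],1]); o=H[:3,3]; return (o+d*(z-o[2])/d[2]).round(1)
for c,z in (((335,213),-32),((384,213),-32),((335,548),-32),((382,548),-32),((345,125),73),((373,125),73)): print(c,tl(c,z))
L=np.array([(163,99),(230,85),(230,331),(284,312)])/2+[140,130]-.25
Q=np.array([plane("wh3",x,99) for x in L]); print(Q.round(1)[:,:2].tolist(),Q.mean(0).round(1)); d=(Q[2]+Q[3]-Q[0]-Q[1]); print(np.degrees(np.arctan2(d[1],d[0])))
L=np.array([(185,97),(208,92),(243,321),(268,318)])/2+[140,130]-.25
for z in (90,99):
    Q=np.array([plane("wh3",x,z) for x in L]); print(z,Q.mean(0).round(1)); d=(Q[2]+Q[3]-Q[0]-Q[1]); print(np.degrees(np.arctan2(d[1],d[0])))
# line fits on lip edges (Canny/Hough) in wh2, whold, wh3
for f,roi in (("whold",(275,180,340,305)),("wh2",(345,185,415,312)),("wh3",(215,165,295,300))):
    g=cv2.cvtColor(load(f)[0],cv2.COLOR_RGB2GRAY); x0,y0,x1,y1=roi
    for l in cv2.createLineSegmentDetector().detect(g[y0:y1,x0:x1])[0][:,0]:
        a=plane(f,l[:2]+[x0,y0],97); b=plane(f,l[2:]+[x0,y0],97); v=b-a; v*=np.sign(v[0]); n=np.linalg.norm(v)
        an=np.degrees(np.arctan2(v[1],v[0]))
        if n>70 and abs(an-6)<8: c=(a+b)/2; print(f,round(n),an.round(2),"y@507",(c[1]+(507-c[0])*v[1]/v[0]).round(1))
```

```text
(335, 213) [ 38.6  -4.6 -32. ]
(384, 213) [ 38.6   3.3 -32. ]
(335, 548) [-25.8  -5.2 -32. ]
(382, 548) [-25.8   3.5 -32. ]
(345, 125) [38.6 -4.9 73. ]
(373, 125) [38.6  3.6 73. ]
[[454.7, -8.7], [451.9, 20.4], [562.9, 2.9], [556.1, 29.1]] [506.4  10.9  99. ]
5.479000840183642
90 [508.5   8.6  90. ]
5.395600152464333
99 [506.4  10.6  99. ]
5.39560015246432
whold 103 6.79 y@507 -8.7
whold 96 6.84 y@507 26.8
whold 91 6.82 y@507 13.8
whold 109 6.85 y@507 -4.5
whold 103 6.73 y@507 2.3
whold 104 6.81 y@507 23.5
whold 107 6.86 y@507 16.3
whold 104 6.71 y@507 20.1
wh2 109 6.79 y@507 -4.9
wh2 93 6.81 y@507 25.6
wh2 104 6.68 y@507 0.8
wh2 108 6.83 y@507 14.7
wh2 104 6.76 y@507 20.7
wh3 91 6.84 y@507 14.8
wh3 109 6.78 y@507 23.4
wh3 103 6.75 y@507 3.2
wh3 79 6.94 y@507 -3.9
wh3 106 6.9 y@507 17.9
```

Slot centre ≈ (507, 9.3), yaw 6.8°. The cassette is 1 mm off in the hand. However, I hold it 31 mm below its top, so at home the finger tips (z≈93) would hit the lips (z=99). I'll put it back into its own rack slot and grip it about 12 mm higher.

```bash
python3 -c "
from h import *
go([472.8,-347.1,261],173.6)"
```

```text
pos [500.9  70.5 259.2] yaw 173.87 t 7.17 shift [-0.0167, -0.4182, -0.0017] turn [-0.01, 0.09, 0.27] rows 10.0
```

```bash
python3 -m handwheel '[[[-0.017,-0.32,-0.002],[0,0.1,0.3],1],[[-0.017,-0.32,-0.002],[0,0.1,0.3],1],[[-0.017,-0.32,-0.002],[0,0.1,0.3],1],[[-0.017,-0.32,-0.002],[0,0.1,0.3],1],[[-0.017,-0.32,-0.002],[0,0.1,0.3],1],[[-0.017,-0.32,-0.002],[0,0.1,0.3],1],[[-0.017,-0.32,-0.002],[0,0.1,0.3],1],[[-0.017,-0.32,-0.002],[0,0.1,0.3],1]]';python3 -m handwheel '[[[0,-0.04,0],[0,0,0],1],[[0,-0.08,0],[0,0,0],1],[[0,-0.098,0],[0,0,0],1],[[0,-0.098,0],[0,0,0],1],[[0,-0.098,0],[0,0,0],1],[[0,-0.098,0],[0,0,0],1],[[0,-0.098,0],[0,0,0],1]]';python3 -c "
from h import *
go([472.8,-347.1,125],173.6)"
```

```text
time: 7.83
position: [482.4, -253.4, 262.1]
orientation: [0.058, 0.998, -0.001, 0.001]
ft_force: [0.3, -0.6, -2.8]
finger_gap: 7.1
grip_force: 60.5
time: 8.42
position: [474.6, -343.4, 261.2]
orientation: [0.053, 0.999, 0.001, 0.0]
ft_force: [0.1, 0.6, -2.5]
finger_gap: 6.8
grip_force: 60.5
pos [ 474.6 -343.4  261.2] yaw 173.88 t 8.42 shift [0.0015, -0.004, 0.1362] turn [0.08, 0.02, 0.28] rows 3.3
```

Lower to just above the rack (cassette bottom 52), then correct.

```bash
python3 -m handwheel '[[[0.0015,-0.0035,0.03],[0,0,0.2],1],[[0.0015,-0.0035,0.07],[0,0,0.2],1],[[0.0015,-0.0035,0.1],[0,0,0.2],1],[[0.0015,-0.0035,0.125],[0,0,0.2],1],[[0.0015,-0.0035,0.136],[0,0,0.2],1],[[0.0015,-0.0035,0.136],[0,0,0.2],1],[[0.0015,-0.0035,0.136],[0,0,0.2],1],[[0.0015,-0.0035,0.136],[0,0,0.2],1]]';python3 -m handwheel '[[[0,0,0],[0,0,0],1],[[0,0,0],[0,0,0],1],[[0,0,0],[0,0,0],1]]';python3 -c "
from h import *
go([472.8,-347.1,82],173.6)"
```

```text
time: 9.08
position: [473.7, -348.5, 127.3]
orientation: [0.056, 0.998, -0.001, 0.002]
ft_force: [0.2, -0.4, -1.7]
finger_gap: 7.3
grip_force: 60.4
time: 9.33
position: [472.9, -348.4, 126.4]
orientation: [0.056, 0.998, -0.0, 0.001]
ft_force: [-0.4, -0.3, -2.3]
finger_gap: 7.1
grip_force: 60.4
pos [ 472.9 -348.4  126.4] yaw 173.59 t 9.33 shift [0.0003, 0.0013, 0.0444] turn [-0.02, 0.11, -0.01] rows 1.1
```

```bash
python3 -m handwheel '[[[0,0.0013,0],[0,0,0],1],[[0,0.0013,0.006],[0,0,0],1],[[0,0.0013,0.012],[0,0,0],1],[[0,0.0013,0.018],[0,0,0],1],[[0,0.0013,0.018],[0,0,0],1]]';python3 -m handwheel '[[[0,0,0.007],[0,0,0],1],[[0,0,0.013],[0,0,0],1],[[0,0,0.019],[0,0,0],1],[[0,0,0.023],[0,0,0],1],[[0,0,0.025],[0,0,0],1],[[0,0,0.026],[0,0,0],1],[[0,0,0.026],[0,0,0],1]]'
```

```text
time: 9.75
position: [471.4, -345.9, 105.3]
orientation: [0.056, 0.998, 0.001, -0.001]
ft_force: [-1.1, 0.5, -2.2]
finger_gap: 7.3
grip_force: 60.4
time: 10.33
position: [472.4, -346.8, 81.3]
orientation: [0.056, 0.998, 0.0, 0.0]
ft_force: [1.2, -0.2, -3.7]
finger_gap: 7.2
grip_force: 60.5
```

```bash
python3 -m handwheel '[[[0,0,0.0005],[0,0,0],1],[[0,0,0.001],[0,0,0],1],[[0,0,0.001],[0,0,0],1]]'; python3 -m handwheel '[[[0,0,0],[0,0,0],0.5],[[0,0,0],[0,0,0],0.5],[[0,0,0],[0,0,0],0.5],[[0,0,0],[0,0,0],0.5]]';python3 -c "
from h import *
go([472.8,-347.1,93.5],173.6)"
```

```text
time: 10.58
position: [472.7, -347.0, 80.9]
orientation: [0.056, 0.998, -0.0, 0.0]
ft_force: [-0.7, 0.5, 0.6]
finger_gap: 7.0
grip_force: 61.1
time: 10.92
position: [472.7, -346.8, 80.4]
orientation: [0.056, 0.998, -0.0, 0.0]
ft_force: [0.1, 0.8, 0.3]
finger_gap: 21.3
grip_force: 0.0
pos [ 472.7 -346.8   80.4] yaw 173.59 t 10.92 shift [-0.0002, -0.0003, -0.0131] turn [-0.01, 0.03, -0.01] rows 0.3
```

```bash
python3 -m handwheel '[[[0,0,-0.0125],[0,0,0],0.5],[[0,0,-0.0125],[0,0,0],0.5],[[0,0,-0.0125],[0,0,0],0.5],[[0,0,-0.0125],[0,0,0],1],[[0,0,-0.0125],[0,0,0],1],[[0,0,-0.0125],[0,0,0],1],[[0,0,-0.0125],[0,0,0],1],[[0,0,-0.0125],[0,0,0],1]]' 70; python3 -m handwheel '[[[0,0,-0.01],[0,0,0],1],[[0,0,-0.03],[0,0,0],1],[[0,0,-0.05],[0,0,0],1],[[0,0,-0.07],[0,0,0],1],[[0,0,-0.1],[0,0,0],1],[[0,0,-0.14],[0,0,0],1],[[0,0,-0.18],[0,0,0],1],[[0,0,-0.18],[0,0,0],1]]';python3 - <<'E'
from h import *
go([506,9.7,265],186.8)
E
```

```text
time: 11.58
position: [472.8, -347.0, 93.3]
orientation: [0.056, 0.998, -0.0, 0.0]
ft_force: [0.5, 0.8, 5.3]
finger_gap: 6.4
grip_force: 70.6
time: 12.25
position: [474.6, -349.4, 280.6]
orientation: [0.056, 0.998, -0.002, 0.005]
ft_force: [0.5, -1.2, -1.7]
finger_gap: 6.4
grip_force: 69.7
pos [ 474.6 -349.4  280.6] yaw 173.56 t 12.25 shift [0.0093, 0.3604, 0.014] turn [-0.31, 0.58, -13.24] rows 8.7
```

```bash
python3 -m handwheel '[[[0.009,0.3,0.006],[0,0,-13.2],1],[[0.009,0.3,0.006],[0,0,-13.2],1],[[0.009,0.3,0.006],[0,0,-13.2],1],[[0.009,0.3,0.006],[0,0,-13.2],1],[[0.009,0.3,0.006],[0,0,-13.2],1],[[0.009,0.3,0.006],[0,0,-13.2],1],[[0.009,0.3,0.006],[0,0,-13.2],1],[[0.009,0.3,0.006],[0,0,-13.2],1]]';python3 -c "
from h import *
go([506,9.7,265],186.8)"
```

```text
time: 12.92
position: [496.5, -38.4, 265.7]
orientation: [-0.065, 0.998, 0.002, -0.001]
ft_force: [0.3, 1.2, -1.9]
finger_gap: 6.3
grip_force: 69.9
pos [496.5 -38.4 265.7] yaw -172.58 t 12.92 shift [-0.0157, 0.0464, 0.0009] turn [0.25, -0.09, 0.62] rows 1.2
```

```bash
python3 -m handwheel '[[[-0.015,0.025,0],[0,0,0.3],1],[[-0.015,0.05,0],[0,0,0.3],1],[[-0.015,0.05,0],[0,0,0.3],1],[[-0.015,0.05,0],[0,0,0.3],1],[[-0.015,0.05,0],[0,0,0.3],1],[[-0.015,0.05,0],[0,0,0.3],1]]';python3 - <<'E'
from h import *
go([506,9.7,200],186.8)
snap("wrist","wh4"); K=load("wh4")[2]; H=np.array(camera_model("wrist")["hand_eye"])
g=cv2.inRange(cv2.cvtColor(load("wh4")[0],cv2.COLOR_RGB2HSV),(50,90,110),(90,255,255))[:,280:370]
rows=[(r,np.where(g[r])[0].min()+280,np.where(g[r])[0].max()+280) for r in range(150,440) if g[r].sum()>255*15]
print(rows[0],rows[10],rows[len(rows)//2],rows[-1])
def tl(u,z):
    d=H[:3,:3]@np.array([(u[0]-K[2])/K[0],(u[1]-K[3])/K[1],1]); o=H[:3,3]; return (o+d*(z-o[2])/d[2]).round(1)
for r in (rows[0],rows[10],rows[-1]): print(tl((r[1]-.5,r[0]),-19.7),tl((r[2]+.5,r[0]),-19.7))
cv2.imwrite("pics/h4.png",cv2.resize(load("wh4")[0][130:430,140:540],(800,600),interpolation=cv2.INTER_CUBIC)[:,:,::-1])
E
```

```text
time: 13.42
position: [505.7, 2.3, 266.5]
orientation: [-0.056, 0.998, -0.0, -0.0]
ft_force: [0.0, 0.1, -2.8]
finger_gap: 6.2
grip_force: 69.9
pos [505.7   2.3 266.5] yaw -173.63 t 13.42 shift [-0.0012, 0.0074, 0.0665] turn [-0.02, -0.03, -0.43] rows 1.6
(150, np.int64(284), np.int64(349)) (162, np.int64(285), np.int64(367)) (250, np.int64(309), np.int64(342)) (403, np.int64(310), np.int64(326))
[ 65.6 -12.7 -19.7] [ 65.6   9.5 -19.7]
[ 61.6 -12.5 -19.7] [ 61.6  15.7 -19.7]
[-35.6  -4.7 -19.7] [-35.6   2.3 -19.7]
```

View pics/h4.png

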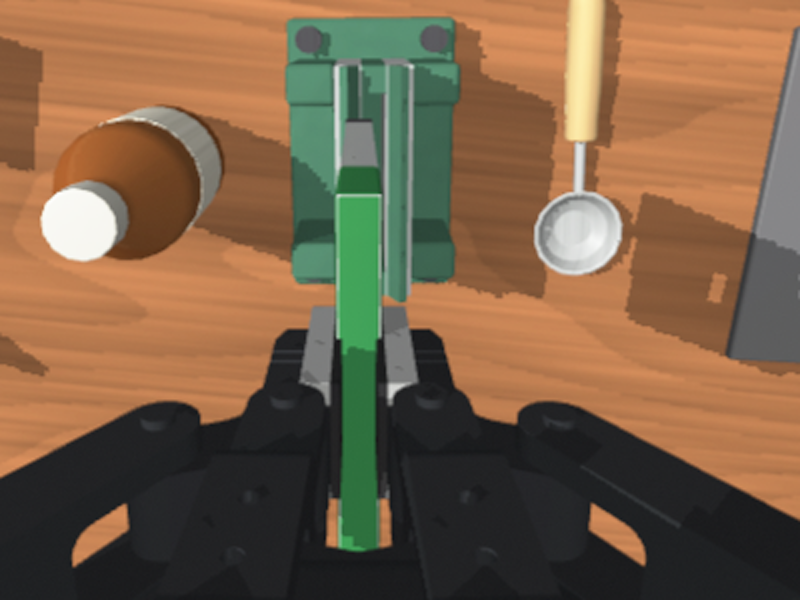

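The head is now square in view: lip outer edges at crop columns 336/411, row 65. The cassette bottom corner is at (359,122). Relative offset ≈ +6.5 mm in tool y and −0.8 mm in x. I'll lower it to just above the lips and look again.

```bash
python3 -m handwheel '[[[-0.0008,0.0067,0],[0,0,-0.4],1],[[-0.0008,0.0067,0.025],[0,0,-0.4],1],[[-0.0008,0.0067,0.05],[0,0,-0.4],1],[[-0.0008,0.0067,0.072],[0,0,-0.4],1],[[-0.0008,0.0067,0.072],[0,0,-0.4],1],[[-0.0008,0.0067,0.072],[0,0,-0.4],1],[[-0.0008,0.0067,0.072],[0,0,-0.4],1],[[-0.0008,0.0067,0.072],[0,0,-0.4],1]]';python3 - <<'E'
from h import *
go([506,9.3,180],186.8)
snap("wrist","wh5")
cv2.imwrite("pics/h5.png",cv2.resize(load("wh5")[0][120:270,220:420],(800,600),interpolation=cv2.INTER_CUBIC)[:,:,::-1])
E
```

```text
time: 14.13
position: [507.3, 10.6, 196.6]
orientation: [-0.06, 0.998, 0.0, 0.002]
ft_force: [1.1, -0.4, -2.5]
finger_gap: 6.6
grip_force: 69.8
pos [507.3  10.6 196.6] yaw -173.12 t 14.13 shift [0.0015, -0.0011, 0.0166] turn [0.02, 0.18, 0.08] rows 0.4
```

View pics/h5.png

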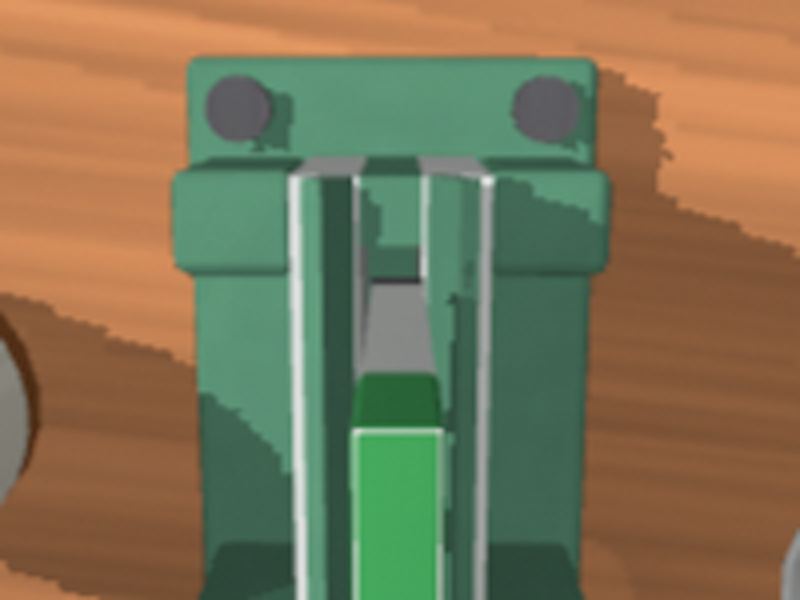

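The cassette bottom is centred at crop column 394 against the slot's 391, about 0.5 mm. Along x it is about 1.8 mm off. I correct both and insert in steps.

```bash
python3 -m handwheel '[[[0.0018,-0.0005,0],[0,0.2,0],1],[[0.0018,-0.0005,0],[0,0.2,0],1],[[0.0018,-0.0005,0.006],[0,0.2,0],1],[[0.0018,-0.0005,0.011],[0,0.2,0],1],[[0.0018,-0.0005,0.014],[0,0.2,0],1],[[0.0018,-0.0005,0.014],[0,0.2,0],1],[[0.0018,-0.0005,0.014],[0,0.2,0],1]]';python3 -c "
from h import *
go([505.7,10.0,160],186.8)"
```

```text
time: 14.77
position: [504.0, 9.8, 180.3]
orientation: [-0.06, 0.998, -0.0, -0.002]
ft_force: [0.5, -0.4, -2.7]
finger_gap: 6.4
grip_force: 69.8
pos [504.    9.8 180.3] yaw -173.12 t 14.77 shift [-0.0018, 0.0, 0.0203] turn [-0.01, -0.25, 0.08] rows 0.5
```

```bash
python3 -m handwheel '[[[0,0,0],[0,0,0],1],[[0,0,0],[0,0,0],1],[[0,0,0],[0,0,0],1]]';python3 -m handwheel '[[[0,0,0],[0,0,0],1],[[0,0,0],[0,0,0],1],[[0,0,0],[0,0,0],1]]';python3 -c "
from h import *
go([505.7,10.0,160],186.8)"
```

```text
time: 15.02
position: [504.5, 9.8, 181.0]
orientation: [-0.06, 0.998, -0.0, -0.002]
ft_force: [0.6, -0.2, -2.6]
finger_gap: 6.5
grip_force: 69.8
time: 15.27
position: [504.3, 9.9, 180.9]
orientation: [-0.06, 0.998, -0.0, -0.002]
ft_force: [0.5, -0.1, -3.0]
finger_gap: 6.5
grip_force: 69.8
pos [504.3   9.9 180.9] yaw -173.11 t 15.27 shift [-0.0014, -0.0, 0.0209] turn [0.01, -0.19, 0.09] rows 0.5
```

```bash
python3 -m handwheel '[[[-0.0013,0,0.003],[0,-0.2,0.1],1],[[-0.0013,0,0.006],[0,-0.2,0.1],1],[[-0.0013,0,0.01],[0,-0.2,0.1],1],[[-0.0013,0,0.014],[0,-0.2,0.1],1],[[-0.0013,0,0.018],[0,-0.2,0.1],1],[[-0.0013,0,0.022],[0,-0.2,0.1],1],[[-0.0013,0,0.022],[0,-0.2,0.1],1],[[-0.0013,0,0.022],[0,-0.2,0.1],1]]';python3 -c "
from h import *
go([505.7,10.0,106],186.8); s=ctrl.state(); print(s['wrist_torque'])"
```

```text
time: 15.93
position: [505.3, 9.9, 158.5]
orientation: [-0.059, 0.998, -0.0, -0.0]
ft_force: [-0.6, -0.0, -2.6]
finger_gap: 6.5
grip_force: 69.8
pos [505.3   9.9 158.5] yaw -173.22 t 15.93 shift [-0.0004, 0.0001, 0.0525] turn [-0.01, -0.03, -0.02] rows 1.3
[-0.04861878 -0.00257075 -0.00987999]
```

Bottom at z≈73, well inside the slot, with no contact force. Continue down.

```bash
python3 -m handwheel '[[[0,0,0.006],[0,0,0],1],[[0,0,0.012],[0,0,0],1],[[0,0,0.018],[0,0,0],1],[[0,0,0.024],[0,0,0],1],[[0,0,0.03],[0,0,0],1],[[0,0,0.036],[0,0,0],1],[[0,0,0.042],[0,0,0],1],[[0,0,0.042],[0,0,0],1]]';python3 -m handwheel '[[[0,0,0.003],[0,0,0],1],[[0,0,0.006],[0,0,0],1],[[0,0,0.008],[0,0,0],1],[[0,0,0.0095],[0,0,0],1],[[0,0,0.0105],[0,0,0],1],[[0,0,0.0105],[0,0,0],1]]'
```

```text
time: 16.6
position: [504.9, 10.0, 115.4]
orientation: [-0.059, 0.998, -0.0, -0.001]
ft_force: [0.6, 0.5, -2.6]
finger_gap: 6.1
grip_force: 69.9
time: 17.1
position: [505.4, 10.0, 106.2]
orientation: [-0.059, 0.998, 0.0, -0.0]
ft_force: [-0.7, -0.4, -3.2]
finger_gap: 6.2
grip_force: 69.9
```

```bash
python3 -m handwheel '[[[0,0,0.0005],[0,0,0],1],[[0,0,0.001],[0,0,0],1],[[0,0,0.0015],[0,0,0],1],[[0,0,0.0015],[0,0,0],1]]'; python3 -m handwheel '[[[0,0,0.0005],[0,0,0],1],[[0,0,0.0005],[0,0,0],1]]'
```

```text
time: 17.43
position: [505.7, 10.0, 105.3]
orientation: [-0.059, 0.998, 0.0, 0.0]
ft_force: [-2.0, -0.4, 0.5]
finger_gap: 6.2
grip_force: 70.5
time: 17.6
position: [505.7, 10.0, 105.2]
orientation: [-0.059, 0.998, 0.0, 0.0]
ft_force: [-3.1, -0.7, 4.5]
finger_gap: 6.3
grip_force: 71.1
```

Contact came exactly at the predicted home height (105.3). Release, rise and measure the pin.

```bash
python3 -m handwheel '[[[0,0,0],[0,0,0],0.3],[[0,0,0],[0,0,0],0.3],[[0,0,0],[0,0,0],0.3],[[0,0,0],[0,0,0],0.3],[[0,0,-0.02],[0,0,0],0.3],[[0,0,-0.06],[0,0,0],0.3],[[0,0,-0.1],[0,0,0],0.3],[[0,0,-0.15],[0,0,0],0.3]]';python3 - <<'E'
from h import *
go([440,345,200],162)
for f in ("wpin","top1"):
    for A,r,c in blobs(f,(0,150,60),(8,255,255),amin=100)[:3]:
        b=cv2.boxPoints(r); print(f,A,np.round(r[0],1),np.round(r[1],1),b.round(1).tolist(),[plane(f,p,28).round(1)[:2].tolist() for p in b])
im=load("wpin")[0]; cv2.imwrite("pics/pin.png",im[:,:,::-1])
E
```

```text
time: 18.27
position: [504.8, 9.8, 247.1]
orientation: [-0.059, 0.998, -0.0, -0.001]
ft_force: [1.3, 1.3, -0.1]
finger_gap: 29.6
grip_force: 0.0
pos [504.8   9.8 247.1] yaw -173.23 t 18.27 shift [0.0248, 0.3406, 0.047] turn [-0.03, -0.07, 24.77] rows 8.3
wpin 902.5 [324.5 230.1] [19.1 51.5] [[313.79998779296875, 255.39999389648438], [316.0, 204.0], [335.1000061035156, 204.8000030517578], [332.8999938964844, 256.20001220703125]] [[491.7, 326.1], [440.8, 345.1], [447.5, 363.1], [498.6, 344.8]]
top1 1944.5 [597.9 173.3] [34.6 67.5] [[560.0, 175.0], [618.5999755859375, 141.5], [635.7999877929688, 171.60000610351562], [577.2000122070312, 205.0]] [[668.0, -594.7], [751.7, -743.0], [677.2, -779.1], [594.9, -631.4]]
top1 236.5 [161.3 258.7] [10.2 27.5] [[151.60000610351562, 269.70001220703125], [161.5, 244.0], [171.0, 247.6999969482422], [161.1999969482422, 273.3999938964844]] [[441.0, 366.8], [500.5, 346.4], [492.0, 324.3], [432.6, 344.8]]
```

View pics/pin.png

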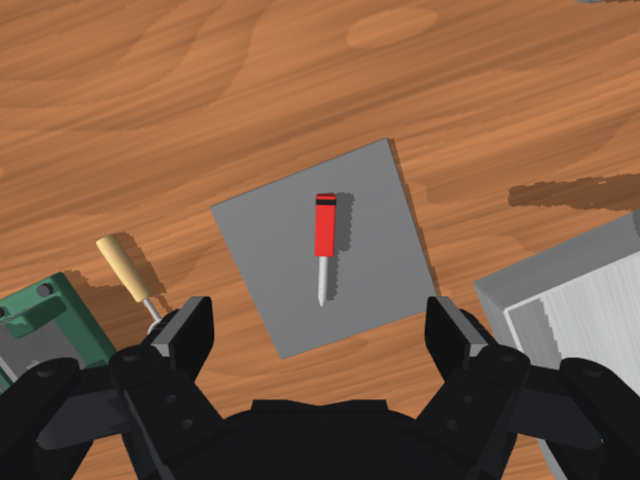

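The picture shows the pin with its black-band end at (326,197), shoulder (324,256) and tip (322,304) on the board. Now go above it.

```bash
python3 - <<'E'
from h import *
print(tri("wpin",(323.4,255.8),"top1",(166.2,245.8)))
go([448,351,200],159.5)
E
python3 -m handwheel '[[[0.018,0.3,0],[0,0,27],-0.1],[[0.018,0.3,0],[0,0,27],-0.1],[[0.018,0.3,0],[0,0,27],-0.1],[[0.018,0.3,0],[0,0,27],-0.1],[[0.018,0.3,0],[0,0,27],-0.1],[[0.018,0.3,0],[0,0,27],-0.1],[[0.018,0.3,0],[0,0,27],-0.1],[[0.018,0.3,0],[0,0,27],-0.1]]';python3 -c "
from h import *
go([448,351,170],159.5)"
```

```text
(array([496.14547875, 335.60876846,  26.46940928]), np.float64(1.0592825348951753))
pos [504.8   9.8 247.1] yaw -173.23 t 18.27 shift [0.0161, 0.3456, 0.047] turn [-0.03, -0.07, 27.27] rows 8.4
time: 18.93
position: [450.2, 310.3, 245.8]
orientation: [0.173, 0.985, 0.001, -0.0]
ft_force: [-0.4, 0.3, 0.2]
finger_gap: 46.9
grip_force: 0.0
pos [450.2 310.3 245.8] yaw 160.02 t 18.93 shift [0.0159, 0.0374, 0.0758] turn [0.08, -0.06, 0.52] rows 2.1
```

```bash
python3 -m handwheel '[[[0.014,0.04,0.03],[0,0,0.5],-0.1],[[0.014,0.04,0.06],[0,0,0.5],-0.1],[[0.014,0.04,0.09],[0,0,0.5],-0.1],[[0.014,0.04,0.12],[0,0,0.5],-0.1],[[0.014,0.04,0.12],[0,0,0.5],-0.1],[[0.014,0.04,0.12],[0,0,0.5],-0.1],[[0.014,0.04,0.12],[0,0,0.5],-0.1]]';python3 - <<'E'
from h import *
snap("wrist","wp2")
im=load("wp2")[0]; hsv=cv2.cvtColor(im,cv2.COLOR_RGB2HSV)
for A,r,c in blobs("wp2",(0,150,60),(8,255,255),amin=100)[:2]:
    b=cv2.boxPoints(r); Q=[plane("wp2",p,28).round(1)[:2] for p in b]; print(A,b.round(1).tolist(),np.array(Q).tolist())
    pts=c[:,0]; L=[];Rr=[]
    for row in range(int(r[0][1])-30,int(r[0][1])+30,4):
        x=pts[pts[:,1]==row,0]
        if len(x)>1: L.append(plane("wp2",(x.min()-.5,row),28)[:2]);Rr.append(plane("wp2",(x.max()+.5,row),28)[:2])
    for l in (L,Rr): l=np.array(l); b,a=np.polyfit(l[:,0],l[:,1],1); print("yaw",np.degrees(np.arctan(b)),"y@460",a+b*460)
go([453,351.2,60],159.5)
E
```

```text
time: 19.52
position: [453.9, 348.6, 127.8]
orientation: [0.18, 0.984, 0.001, 0.001]
ft_force: [-0.3, 0.1, 0.9]
finger_gap: 46.9
grip_force: 0.0
1824.0 [[309.0, 227.0], [336.0, 227.0], [336.0, 297.0], [309.0, 297.0]] [[441.6, 345.2], [448.4, 362.9], [498.5, 344.6], [491.4, 325.9]]
yaw -19.815324188084052 y@460 337.960058305356
yaw -18.79511478566734 y@460 358.50881248680514
213.5 [[308.0, 210.0], [335.0, 210.0], [335.0, 219.0], [308.0, 219.0]] [[430.1, 348.9], [436.7, 366.4], [442.7, 364.2], [436.0, 346.6]]
yaw -47.299504125039576 y@460 318.78505899655045
yaw -6.277472488801694 y@460 363.14761731126566
pos [454.3 349.  128.5] yaw 159.26 t 19.57 shift [0.0022, 0.0013, 0.0685] turn [0.21, 0.11, -0.24] rows 1.6
```

```bash
python3 -m handwheel '[[[0.003,0.001,0.03],[0,0,-0.4],-0.1],[[0.003,0.001,0.06],[0,0,-0.4],-0.1],[[0.003,0.001,0.085],[0,0,-0.4],-0.1],[[0.003,0.001,0.1],[0,0,-0.4],-0.1],[[0.003,0.001,0.1],[0,0,-0.4],-0.1],[[0.003,0.001,0.1],[0,0,-0.4],-0.1],[[0.003,0.001,0.1],[0,0,-0.4],-0.1]]';python3 -c "
from h import *
go([452,351.1,12],159.7)"
```

```text
time: 20.15
position: [452.2, 351.4, 28.6]
orientation: [0.176, 0.984, 0.002, 0.001]
ft_force: [0.0, 0.3, -0.3]
finger_gap: 46.8
grip_force: 0.0
pos [452.2 351.4  28.6] yaw 159.67 t 20.15 shift [0.0001, -0.0004, 0.0166] turn [0.23, 0.12, -0.03] rows 0.4
```

```bash
python3 -m handwheel '[[[0,0,0.006],[0.2,0.1,0],-0.1],[[0,0,0.012],[0.2,0.1,0],-0.1],[[0,0,0.0165],[0.2,0.1,0],-0.1],[[0,0,0.0165],[0.2,0.1,0],-0.1],[[0,0,0.0165],[0.2,0.1,0],-0.1]]';python3 -m handwheel '[[[0,0,0],[0,0,0],1],[[0,0,0],[0,0,0],1],[[0,0,0],[0,0,0],1],[[0,0,0],[0,0,0],1],[[0,0,0],[0,0,0],1],[[0,0,0],[0,0,0],1]]' 70;python3 -c "
from h import *
go([452,351.1,12],159.7)"
```

```text
time: 20.57
position: [450.1, 349.9, 9.1]
orientation: [0.176, 0.984, -0.002, -0.001]
ft_force: [0.4, -0.4, 0.8]
finger_gap: 46.7
grip_force: 0.0
time: 21.07
position: [450.8, 350.5, 10.0]
orientation: [0.176, 0.984, -0.001, -0.001]
ft_force: [-0.9, -0.5, 3.8]
finger_gap: 18.5
grip_force: 69.1
pos [450.8 350.5  10. ] yaw 159.69 t 21.07 shift [-0.0009, 0.001, -0.002] turn [-0.14, -0.07, -0.01] rows 0.1
```

Pin gripped. Lift, turn to face the bore, and approach from +y.

```bash
python3 -m handwheel '[[[0,0,-0.02],[0,0,0],1],[[0,0,-0.05],[0,0,0],1],[[0,0,-0.09],[0,0,0],1],[[0,0,-0.12],[0,0,0],1],[[0,0,-0.12],[0,0,0],1]]';python3 -c "
from h import *
go([488,172,130],96.8)"
```

```text
time: 21.48
position: [454.1, 353.0, 136.3]
orientation: [0.176, 0.984, 0.003, 0.002]
ft_force: [0.7, 0.5, -0.5]
finger_gap: 18.4
grip_force: 68.7
pos [454.1 353.  136.3] yaw 159.67 t 21.48 shift [-0.0947, -0.158, 0.0055] turn [0.45, -0.04, 62.87] rows 8.8
```

```bash
python3 -m handwheel '[[[-0.012,-0.02,0],[0,0,8],1],[[-0.024,-0.04,0],[0,0,15],1],[[-0.036,-0.06,0],[0,0,22],1],[[-0.048,-0.08,0],[0,0,29],1],[[-0.06,-0.1,0],[0,0,36],1],[[-0.072,-0.12,0],[0,0,43],1],[[-0.084,-0.14,0],[0,0,50],1],[[-0.095,-0.158,0],[0,0,57],1]]';python3 -c "
from h import *
go([488,172,110],96.8)"
```

```text
time: 22.15
position: [484.5, 167.4, 128.9]
orientation: [0.627, 0.779, -0.003, -0.001]
ft_force: [1.0, -0.7, -0.6]
finger_gap: 18.2
grip_force: 68.7
pos [484.5 167.4 128.9] yaw 102.3 t 22.15 shift [0.0038, 0.0045, 0.0189] turn [-0.26, 0.16, 5.5] rows 0.8
```

```bash
python3 -m handwheel '[[[0.003,0.003,0.01],[0,0,5.5],1],[[0.003,0.003,0.03],[0,0,5.5],1],[[0.003,0.003,0.04],[0,0,5.5],1],[[0.003,0.003,0.04],[0,0,5.5],1],[[0.003,0.003,0.04],[0,0,5.5],1],[[0.003,0.003,0.04],[0,0,5.5],1]]';python3 - <<'E'
from h import *
go([489.5,158,64.5],96.8)
snap("wrist","wi1"); snap("side","si1"); snap("top","ti1")
a=load("wi1")[0][100:400,120:520]; cv2.imwrite("pics/wi1c.png",cv2.resize(a,(800,600),interpolation=cv2.INTER_CUBIC)[:,:,::-1])
E
```

```text
time: 22.65
position: [487.3, 173.0, 90.2]
orientation: [0.661, 0.75, -0.002, -0.0]
ft_force: [0.9, 0.1, -0.7]
finger_gap: 18.3
grip_force: 68.6
pos [487.3 173.   90.2] yaw 97.23 t 22.65 shift [-0.0151, 0.0003, 0.0257] turn [-0.16, 0.13, 0.43] rows 0.7
```

View pics/wi1c.png

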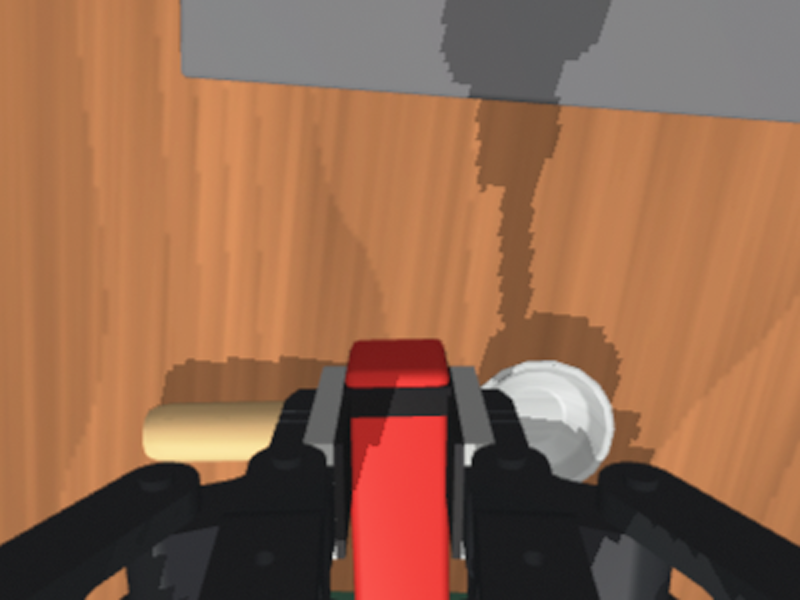

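I've used up my picture views (one over, in fact), so from here I go by numbers. The pin sits straight and centred in the pads, with the spoon below and clear. I'll rise for a numeric check of the head's x centre in this tool orientation, where tool y, the well-known axis, runs along it.

```bash
python3 -m handwheel '[[[-0.02,0,-0.04],[0,0,0.4],1],[[-0.04,0,-0.08],[0,0,0.4],1],[[-0.06,0,-0.12],[0,0,0.4],1],[[-0.08,0,-0.15],[0,0,0.4],1],[[-0.085,0,-0.15],[0,0,0.4],1],[[-0.085,0,-0.15],[0,0,0.4],1],[[-0.085,0,-0.15],[0,0,0.4],1],[[-0.085,0,-0.15],[0,0,0.4],1]]';python3 - <<'E'
from h import *
snap("wrist","wi2"); go([489.5,158,64.5],96.8)
g=cv2.cvtColor(load("wi2")[0],cv2.COLOR_RGB2GRAY)
a=np.radians(6.8); ex=np.array([np.cos(a),np.sin(a)]); ey=np.array([-ex[1],ex[0]]); C=np.array([507.2,9.4])
for l in cv2.createLineSegmentDetector().detect(g)[0][:,0]:
    o=[]
    for z in (20,70,99):
        p=plane("wi2",l[:2],z)[:2]-C; q=plane("wi2",l[2:],z)[:2]-C; m=(p+q)/2; o.append((m@ex,m@ey))
    v=q-p; n=np.linalg.norm(v); an=np.degrees(np.arctan2(v@ex,v@ey)); an=(an+90)%180-90
    if n>9 and abs(o[0][0])<95 and abs(o[0][1])<70 and (abs(an)<5 or abs(an)>85): print(l.round(0).astype(int),round(n),round(an,1),np.round(o,1).tolist())
E
```

```text
time: 23.47
position: [497.0, 90.0, 238.4]
orientation: [0.663, 0.748, -0.003, -0.001]
ft_force: [0.2, -0.2, -1.4]
finger_gap: 18.7
grip_force: 68.7
pos [496.9  90.1 238.2] yaw 96.91 t 23.52 shift [0.0688, 0.0019, 0.1735] turn [-0.36, 0.15, 0.11] rows 4.5
[295 311 296 356] 45 0.1 [[-28.7, -62.5], [-24.7, -33.3], [-22.4, -16.4]]
[341 307 297 308] 38 88.3 [[-2.3, -30.2], [-2.0, -5.4], [-1.9, 8.9]]
[316 293 341 292] 22 88.1 [[8.0, -11.9], [6.8, 10.3], [6.2, 23.2]]
[293 293 316 293] 19 89.5 [[-18.2, -12.4], [-15.7, 9.9], [-14.3, 22.8]]
[394 239 392 257] 15 2.0 [[76.3, 39.6], [65.7, 54.6], [59.6, 63.4]]
[258 239 388 240] 107 -90.0 [[2.1, 49.0], [1.8, 62.8], [1.6, 70.8]]
[393 258 391 298] 37 0.1 [[77.4, 5.1], [66.7, 25.0], [60.4, 36.5]]
[388 244 253 244] 112 89.7 [[-0.5, 44.2], [-0.5, 58.6], [-0.5, 67.0]]
[297 270 338 269] 35 87.8 [[-3.8, 15.2], [-3.3, 33.7], [-3.0, 44.4]]
[254 309 254 293] 15 4.6 [[-74.3, -22.6], [-64.1, 1.1], [-58.1, 14.8]]
[387 301 388 282] 17 -0.3 [[73.2, -10.0], [63.0, 11.9], [57.1, 24.7]]
[338 287 299 285] 33 -86.7 [[-2.5, -4.2], [-2.1, 16.9], [-2.0, 29.2]]
[378 286 357 285] 18 -88.0 [[50.9, -3.2], [43.9, 17.8], [39.8, 29.9]]
[274 248 286 247] 9 88.5 [[-43.6, 39.8], [-37.6, 54.9], [-34.1, 63.6]]
[358 263 359 281] 16 -3.7 [[40.8, 12.6], [35.2, 31.4], [31.9, 42.3]]
[253 288 251 262] 24 -0.8 [[-74.9, 8.4], [-64.6, 27.8], [-58.6, 39.1]]
[284 281 284 262] 17 3.6 [[-39.9, 13.0], [-34.4, 31.7], [-31.2, 42.6]]
[357 248 371 248] 11 -89.4 [[45.3, 40.0], [39.1, 55.0], [35.4, 63.7]]
[384 262 362 262] 19 89.9 [[56.0, 23.5], [48.2, 40.8], [43.7, 50.8]]
[281 285 268 285] 11 89.6 [[-51.0, -3.1], [-44.0, 17.9], [-39.9, 30.0]]
[291 342 291 323] 19 -0.9 [[-33.9, -61.3], [-29.3, -32.2], [-26.6, -15.4]]
```

Rib and base edges put the head's centre 0.4–0.7 mm further along x. With the camera's −0.7 mm y bias (the handle appears at −0.8) I take +0.9 mm, so the bore is ≈ (508.1, 10.2, 72.5). Move to pre-insert.

```bash
python3 -m handwheel '[[[0.035,0.002,0],[0,0,0.1],1],[[0.07,0.002,0.02],[0,0,0.1],1],[[0.07,0.002,0.05],[0,0,0.1],1],[[0.07,0.002,0.085],[0,0,0.1],1],[[0.07,0.002,0.12],[0,0,0.1],1],[[0.07,0.002,0.15],[0,0,0.1],1],[[0.07,0.002,0.173],[0,0,0.1],1],[[0.07,0.002,0.173],[0,0,0.1],1]]';python3 -m handwheel '[[[0,0,0],[0,0,0],1],[[0,0,0],[0,0,0],1],[[0,0,0],[0,0,0],1],[[0,0,0],[0,0,0],1]]';python3 -c "
from h import *
go([490.4,159.2,64.5],96.8)"
```

```text
time: 24.18
position: [485.9, 157.2, 60.5]
orientation: [0.664, 0.748, -0.008, -0.002]
ft_force: [-1.3, -1.3, -1.2]
finger_gap: 18.7
grip_force: 68.6
time: 24.52
position: [492.7, 158.8, 68.6]
orientation: [0.665, 0.747, -0.0, 0.0]
ft_force: [-0.6, 0.1, -1.5]
finger_gap: 18.3
grip_force: 68.6
pos [492.7 158.8  68.6] yaw 96.7 t 24.52 shift [0.0006, -0.0022, 0.0041] turn [-0.01, 0.06, -0.1] rows 0.1
```

```bash
python3 -m handwheel '[[[0,0,0],[0,0,0],1],[[0,0,0],[0,0,0],1],[[0,0,0],[0,0,0],1],[[0,0,0],[0,0,0],1],[[0,0,0],[0,0,0],1],[[0,0,0],[0,0,0],1]]';python3 - <<'E'
from h import *
go([490.4,159.2,64.5],96.8)
snap("top","ti3"); snap("side","si3")
# pin in top & side views: red handle
for f in ("ti3","si3"):
    for A,r,c in blobs(f,(0,150,60),(6,255,255),amin=20,roi=(200,160,400,300))[:3]: print(f,A,np.round(r[0],1),np.round(r[1],1),cv2.boxPoints(r).round(1).tolist())
E
```

```text
time: 25.02
position: [491.4, 158.1, 66.9]
orientation: [0.665, 0.747, -0.002, -0.0]
ft_force: [-0.1, -0.2, -0.9]
finger_gap: 18.4
grip_force: 68.6
pos [491.4 158.1  66.9] yaw 96.69 t 25.02 shift [0.0012, -0.0009, 0.0024] turn [-0.18, 0.13, -0.11] rows 0.1
ti3 88.5 [256.5 243. ] [10. 11.] [[251.0, 238.0], [262.0, 238.0], [262.0, 248.0], [251.0, 248.0]]
si3 134.0 [291.4 215.6] [17.4 11. ] [[281.29998779296875, 217.60000610351562], [285.29998779296875, 207.3000030517578], [301.5, 213.60000610351562], [297.6000061035156, 223.8000030517578]]
```

```bash
python3 -m handwheel '[[[0,-0.001,0.0024],[-0.1,0.1,-0.1],1],[[-0.005,-0.001,0.0024],[-0.1,0.1,-0.1],1],[[-0.01,-0.001,0.0024],[-0.1,0.1,-0.1],1],[[-0.015,-0.001,0.0024],[-0.1,0.1,-0.1],1],[[-0.019,-0.001,0.0024],[-0.1,0.1,-0.1],1],[[-0.019,-0.001,0.0024],[-0.1,0.1,-0.1],1],[[-0.019,-0.001,0.0024],[-0.1,0.1,-0.1],1],[[-0.019,-0.001,0.0024],[-0.1,0.1,-0.1],1]]';python3 -m handwheel '[[[0,0,0],[0,0,0],1],[[0,0,0],[0,0,0],1],[[0,0,0],[0,0,0],1],[[0,0,0],[0,0,0],1],[[0,0,0],[0,0,0],1],[[0,0,0],[0,0,0],1]]';python3 -c "
from h import *
go([508.1-.118*125,10.2+.993*125,64.5],96.8)"
```

```text
time: 25.78
position: [492.7, 139.3, 64.6]
orientation: [0.664, 0.748, -0.001, -0.0]
ft_force: [-1.2, 0.3, -0.9]
finger_gap: 18.5
grip_force: 68.6
time: 26.28
position: [492.6, 139.2, 64.5]
orientation: [0.664, 0.748, -0.001, -0.0]
ft_force: [-0.1, -0.0, -0.6]
finger_gap: 18.3
grip_force: 68.6
pos [492.6 139.2  64.5] yaw 96.79 t 26.28 shift [-0.005, 0.0001, 0.0] turn [-0.08, 0.03, -0.01] rows 0.1
```

```bash
python3 -m handwheel '[[[-0.003,0,0],[0,0,0],1],[[-0.006,0,0],[0,0,0],1],[[-0.009,0,0],[0,0,0],1],[[-0.012,0,0],[0,0,0],1],[[-0.012,0,0],[0,0,0],1],[[-0.012,0,0],[0,0,0],1]]';python3 -c "
from h import *
go([508.1-.118*110,10.2+.993*110,64.5],96.8);print(ctrl.state()['wrist_torque'])"
```

```text
time: 26.78
position: [494.1, 126.9, 64.5]
orientation: [0.664, 0.747, -0.001, -0.0]
ft_force: [-1.4, 0.1, -1.1]
finger_gap: 18.5
grip_force: 68.6
pos [494.1 126.9  64.5] yaw 96.74 t 26.78 shift [-0.0075, 0.0001, 0.0] turn [-0.07, 0.03, -0.06] rows 0.2
[ 0.06522925  0.02149794 -0.01205549]
```

Tip about 6 mm into the cheek with no force. Continue.

```bash
python3 -m handwheel '[[[-0.003,0,0],[0,0,0],1],[[-0.006,0,0],[0,0,0],1],[[-0.009,0,0],[0,0,0],1],[[-0.012,0,0],[0,0,0],1],[[-0.012,0,0],[0,0,0],1]]';python3 -m handwheel '[[[-0.003,0,0],[0,0,0],1],[[-0.006,0,0],[0,0,0],1],[[-0.009,0,0],[0,0,0],1],[[-0.012,0,0],[0,0,0],1],[[-0.012,0,0],[0,0,0],1]]';python3 -c "
from h import *
go([508.1-.118*64.5,10.2+.993*64.5,64.5],96.8);print(ctrl.state()['wrist_torque'])"
```

```text
time: 27.2
position: [495.5, 114.3, 64.5]
orientation: [0.664, 0.747, -0.001, -0.0]
ft_force: [-0.6, -1.0, -1.3]
finger_gap: 18.4
grip_force: 68.5
time: 27.62
position: [497.1, 102.4, 64.6]
orientation: [0.664, 0.747, -0.001, -0.0]
ft_force: [-0.5, 0.2, -1.0]
finger_gap: 18.3
grip_force: 68.5
pos [497.1 102.4  64.6] yaw 96.73 t 27.62 shift [-0.0284, 0.0001, 0.0001] turn [-0.07, 0.06, -0.07] rows 0.7
[-0.06198434  0.15358322 -0.03453504]
```

```bash
python3 -m handwheel '[[[-0.004,0,0],[0,0,0],1],[[-0.008,0,0],[0,0,0],1],[[-0.012,0,0],[0,0,0],1],[[-0.016,0,0],[0,0,0],1],[[-0.02,0,0],[0,0,0],1],[[-0.024,0,0],[0,0,0],1],[[-0.024,0,0],[0,0,0],1]]';python3 -m handwheel '[[[-0.001,0,0],[0,0,0],1],[[-0.002,0,0],[0,0,0],1],[[-0.003,0,0],[0,0,0],1],[[-0.003,0,0],[0,0,0],1]]';python3 -m handwheel '[[[-0.0005,0,0],[0,0,0],1],[[-0.001,0,0],[0,0,0],1],[[-0.001,0,0],[0,0,0],1]]'
```

```text
time: 28.2
position: [500.1, 78.2, 64.6]
orientation: [0.664, 0.747, -0.001, 0.0]
ft_force: [-1.5, -0.6, -0.8]
finger_gap: 18.4
grip_force: 68.5
time: 28.53
position: [500.1, 76.6, 64.6]
orientation: [0.664, 0.748, -0.001, -0.0]
ft_force: [-1.0, 0.6, -0.9]
finger_gap: 18.5
grip_force: 68.5
time: 28.78
position: [500.3, 75.6, 64.6]
orientation: [0.664, 0.748, -0.001, -0.0]
ft_force: [-0.4, -0.2, -0.9]
finger_gap: 18.9
grip_force: 68.5
```

```bash
python3 -m handwheel '[[[-0.0005,0,0],[0,0,0],1],[[-0.001,0,0],[0,0,0],1],[[-0.0015,0,0],[0,0,0],1],[[-0.0015,0,0],[0,0,0],1]]';python3 -m handwheel '[[[-0.0005,0,0],[0,0,0],1],[[-0.001,0,0],[0,0,0],1],[[-0.001,0,0],[0,0,0],1]]'
```

```text
time: 29.12
position: [500.3, 74.9, 64.6]
orientation: [0.664, 0.748, -0.0, -0.001]
ft_force: [-0.5, 2.3, -0.5]
finger_gap: 18.4
grip_force: 68.5
time: 29.37
position: [500.4, 74.9, 64.7]
orientation: [0.664, 0.748, 0.0, -0.001]
ft_force: [-2.2, 5.6, -0.7]
finger_gap: 18.4
grip_force: 68.5
```

```bash
python3 -m handwheel '[[[-0.001,0,0],[0,0,0],1],[[-0.002,0,0],[0,0,0],1],[[-0.002,0,0],[0,0,0],1]]';python3 -m handwheel '[[[0,0,0],[0,0,0],0.4],[[0,0,0],[0,0,0],0.4],[[0,0,0],[0,0,0],0.4],[[0,0,0],[0,0,0],0.4]]'
```

```text
time: 29.62
position: [500.3, 74.9, 64.7]
orientation: [0.663, 0.748, 0.001, -0.002]
ft_force: [-2.0, 9.0, -1.1]
finger_gap: 18.7
grip_force: 68.5
time: 29.95
position: [501.2, 70.2, 64.7]
orientation: [0.664, 0.747, -0.001, 0.0]
ft_force: [-0.3, -0.1, -0.1]
finger_gap: 25.7
grip_force: 0.0
```

```bash
python3 -m handwheel '[[[0.003,0,0],[0,0,0],0.1],[[0.003,0,0],[0,0,0],0.1],[[0.003,0,-0.01],[0,0,0],0.1],[[0.003,0,-0.03],[0,0,0],0.1],[[0.003,0,-0.06],[0,0,0],0.1],[[0.003,0,-0.1],[0,0,0],0.1],[[0.003,0,-0.14],[0,0,0],0.1],[[0.003,0,-0.18],[0,0,0],0.1]]';python3 -m handwheel '[[[0.04,0,0],[0,0,0],0.1],[[0.08,0,0],[0,0,0],0.1],[[0.08,0,0],[0,0,0],0.1],[[0.08,0,0],[0,0,0],0.1],[[0.08,0,0],[0,0,0],0.1]]';python3 - <<'E'
from h import *
snap("wrist","wf"); snap("top","tf"); snap("side","sf")
a=np.radians(6.8); ex=np.array([np.cos(a),np.sin(a)]); ey=np.array([-ex[1],ex[0]]); C=np.array([508.1,10.2])
for f,roi in (("wf",None),("tf",(240,200,340,290))):
    for A,r,c in blobs(f,(0,150,60),(8,255,255),amin=30,roi=roi)[:3]:
        print(f,A,[(np.round([(plane(f,p,82.5)[:2]-C)@ex,(plane(f,p,82.5)[:2]-C)@ey],1)).tolist() for p in cv2.boxPoints(r)])
for f,roi in (("wf",None),("tf",(285,200,335,290)),("sf",(290,190,370,290))):
    for A,r,c in blobs(f,(55,140,90),(75,255,255),amin=30,roi=roi)[:3]:
        print("strip",f,A,[(np.round([(plane(f,p,125)[:2]-C)@ex,(plane(f,p,125)[:2]-C)@ey],1)).tolist() for p in cv2.boxPoints(r)])
for f in ("top1","tf"):
    print(f,[np.round(r[0],1).tolist() for A,r,c in blobs(f,(100,150,60),(125,255,255),roi=(400,200,520,300))[:1]+blobs(f,(5,200,170),(14,255,255),roi=(478,230,505,285))[:1]+blobs(f,(0,0,190),(180,60,255),roi=(345,210,375,245))[:1]+blobs(f,(15,80,170),(28,160,255),roi=(245,240,275,290))[:1]])
E
```

```text
time: 30.62
position: [500.3, 73.7, 247.2]
orientation: [0.664, 0.748, -0.0, -0.0]
ft_force: [0.8, 1.0, -0.5]
finger_gap: 38.5
grip_force: 0.0
time: 31.03
position: [491.2, 153.2, 244.8]
orientation: [0.664, 0.748, -0.001, 0.0]
ft_force: [0.4, -0.1, 0.1]
finger_gap: 38.1
grip_force: 0.0
wf 986.5 [[-9.8, 75.5], [8.8, 75.6], [9.3, 20.8], [-10.2, 20.8]]
wf 158.0 [[-9.7, 89.5], [8.7, 89.5], [8.8, 81.6], [-9.7, 81.6]]
tf 247.5 [[11.8, 83.3], [8.9, 19.9], [-16.1, 21.0], [-13.2, 84.3]]
strip wf 144.5 [[4.8, 1.0], [37.1, 1.0], [37.3, -4.1], [4.9, -4.2]]
strip tf 57.0 [[36.8, 4.0], [36.9, -2.0], [-40.5, -1.9], [-40.5, 4.0]]
strip sf 175.0 [[-53.2, -2.2], [33.6, -2.0], [11.2, -29.7], [-72.3, -28.5]]
top1 [[438.1, 250.5], [361.5, 225.5], [260.1, 267.6]]
tf [[437.8, 250.5], [361.5, 225.5], [261.8, 267.1]]
```

The handle front measures 18–21 mm from the bore, where home is 17.5. To be sure, I'll nudge the handle's end with closed fingers and see where it stops.

```bash
python3 -c "
from h import *
go([508.1-.118*125,10.2+.993*125,66],96.8)"; python3 -m handwheel '[[[0,0,0.03],[0,0,0],1],[[0,0,0.07],[0,0,0],1],[[0,0,0.11],[0,0,0],1],[[0,0,0.145],[0,0,0],1],[[0,0,0.17],[0,0,0],1],[[0,0,0.179],[0,0,0],1],[[0,0,0.179],[0,0,0],1],[[0,0,0.179],[0,0,0],1]]' 40;python3 -m handwheel '[[[-0.01,0,0],[0,0,0],1],[[-0.02,0,0],[0,0,0],1],[[-0.028,0,0],[0,0,0],1],[[-0.028,0,0],[0,0,0],1],[[-0.028,0,0],[0,0,0],1],[[-0.028,0,0],[0,0,0],1]]'; python3 -c "
from h import *
go([508.1-.118*92.5,10.2+.993*92.5,66],96.8)"
```

```text
pos [491.4 152.1 244.6] yaw 96.64 t 31.18 shift [-0.0177, 0.0001, 0.1786] turn [-0.08, 0.05, -0.16] rows 4.3
time: 31.85
position: [491.8, 153.1, 66.4]
orientation: [0.664, 0.747, -0.0, 0.0]
ft_force: [0.3, -0.3, 1.1]
finger_gap: -0.2
grip_force: 0.0
time: 32.35
position: [494.5, 125.9, 65.9]
orientation: [0.664, 0.748, -0.0, -0.0]
ft_force: [-0.3, -0.2, 0.8]
finger_gap: 0.0
grip_force: 0.0
pos [494.5 125.9  65.9] yaw 96.77 t 32.35 shift [-0.024, -0.0001, -0.0001] turn [-0.04, -0.01, -0.03] rows 0.6
```

```bash
python3 -m handwheel '[[[-0.006,0,0],[0,0,0],1],[[-0.012,0,0],[0,0,0],1],[[-0.017,0,0],[0,0,0],1],[[-0.02,0,0],[0,0,0],1],[[-0.02,0,0],[0,0,0],1]]';for i in 1 2 3; do python3 -m handwheel '[[[-0.001,0,0],[0,0,0],1],[[-0.002,0,0],[0,0,0],1],[[-0.002,0,0],[0,0,0],1]]' | sed -n 2,4p; done
```

```text
time: 32.77
position: [496.7, 104.7, 65.5]
orientation: [0.665, 0.747, -0.001, -0.0]
ft_force: [0.7, 0.5, -0.1]
finger_gap: -0.3
grip_force: 0.0
position: [496.8, 103.9, 65.5]
orientation: [0.664, 0.748, -0.001, -0.0]
ft_force: [0.9, 0.2, 1.0]
position: [497.1, 102.7, 65.6]
orientation: [0.664, 0.748, -0.0, -0.001]
ft_force: [0.2, 1.5, 0.9]
position: [497.3, 102.5, 65.9]
orientation: [0.663, 0.748, 0.001, -0.001]
ft_force: [-0.2, 6.7, 1.4]
```

```bash
python3 -m handwheel '[[[-0.002,0,0],[0,0,0],1],[[-0.004,0,0],[0,0,0],1],[[-0.004,0,0],[0,0,0],1]]' | sed -n 2,4p; python3 -m handwheel '[[[-0.002,0,0],[0,0,0],1],[[-0.004,0,0],[0,0,0],1],[[-0.004,0,0],[0,0,0],1]]' | sed -n 2,4p
```

```text
position: [497.6, 102.1, 66.4]
orientation: [0.663, 0.749, 0.002, -0.003]
ft_force: [-1.7, 13.8, 2.0]
position: [497.9, 101.9, 66.8]
orientation: [0.662, 0.749, 0.004, -0.004]
ft_force: [-2.3, 20.9, 3.1]
```

It's a firm stop at 20 N, right where the home position predicts. Back off and rise.

```bash
python3 -m handwheel '[[[0.005,0,0],[0,0,0],1],[[0.015,0,0],[0,0,0],1],[[0.04,0,0],[0,0,0],1],[[0.06,0,-0.03],[0,0,0],1],[[0.06,0,-0.07],[0,0,0],1],[[0.06,0,-0.11],[0,0,0],1],[[0.06,0,-0.15],[0,0,0],1],[[0.06,0,-0.18],[0,0,0],1]]';python3 -m handwheel '[[[0,0,0],[0,0,0],1],[[0,0,0],[0,0,0],1],[[0,0,0],[0,0,0],1],[[0,0,0],[0,0,0],1]]';python3 - <<'E'
from h import *
snap("top","tg")
a=np.radians(6.8); ex=np.array([np.cos(a),np.sin(a)]); ey=np.array([-ex[1],ex[0]]); C=np.array([508.1,10.2])
for lo,hi,z,roi in (((0,150,60),(8,255,255),82.5,(240,200,340,290)),((55,140,90),(75,255,255),125,(285,200,335,290))):
    for A,r,c in blobs("tg",lo,hi,amin=30,roi=roi)[:2]:
        print(A,[(np.round([(plane("tg",p,z)[:2]-C)@ex,(plane("tg",p,z)[:2]-C)@ey],1)).tolist() for p in cv2.boxPoints(r)])
E
```

```text
time: 34.68
position: [492.3, 151.0, 248.9]
orientation: [0.664, 0.747, 0.0, 0.001]
ft_force: [0.3, -0.8, -0.3]
finger_gap: -0.0
grip_force: 0.0
time: 35.02
position: [490.5, 151.0, 243.6]
orientation: [0.664, 0.748, -0.002, -0.001]
ft_force: [0.4, -0.3, -0.7]
finger_gap: 0.0
grip_force: 0.0
242.0 [[11.8, 83.2], [8.7, 19.9], [-16.2, 21.1], [-13.0, 84.3]]
56.0 [[36.8, 3.9], [36.8, -2.1], [-40.5, -1.8], [-40.5, 4.1]]
```

```bash
python3 -c "
from cell import ctrl
print(ctrl.close_job())"
```

```text
the job is handed in; nothing more can be done
None
```

The cassette is fully home in the blade head and locked: the red pin went in from the +y side up to a firm stop (20 N) at the cheek, and the job was handed in at about 35 s, but I viewed 11 pictures, one over the limit of 10.

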